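# Leak-test the transmitters on the keyhole rail

## Task

Hang every pressure transmitter on the rail, each on a screw of its own: pass its keyhole over the screw head and slide it fully down so that it locks and hangs by itself. When all hang, run the leak test: turn the black selector clockwise past its click to the test position, twist the steel start key clockwise to its stop and let it spring back, then turn the selector back past its click to vent. Finally unhook all the transmitters and stand them upright on the table in front of the rail, clear of its foot; leave the torch, wrench and tee fitting where they lie.

Things in the scene. Friction and masses are not known exactly. Their poses are not given: they have to be found in the camera images.
- transmitter1: Wall-mount transmitter (one of three alike; may be absent), 0.35 kg: steel plate 80 wide (y), 6 thick (x -6..0), 165 high (z), grey housing low on its front (heavy, 70 wide, x -66..-6, 45 high) on which it stands upright. Origin: bottom mid of the plate's back face; x front to back, z up. Margin above the keyhole (z 112..165) can be pinched from above.
- transmitter1_hole (a point): Centre of the keyhole of transmitter1: round hole 28 mm across, 76 mm above the plate's bottom edge, mid-thickness; a slot 12 mm wide runs up from it to 112 mm.
- transmitter1_seat (a point): Where the screw's shank sits in transmitter1's slot when it is fully down: on the middle line, mid-thickness, 108 mm above the bottom edge (32 mm above the hole centre).
- transmitter2: Wall-mount transmitter (one of three alike; may be absent), 0.35 kg: steel plate 80 wide (y), 6 thick (x -6..0), 165 high (z), grey housing low on its front (heavy, 70 wide, x -66..-6, 45 high) on which it stands upright. Origin: bottom mid of the plate's back face; x front to back, z up. Margin above the keyhole (z 112..165) can be pinched from above.
- transmitter2_hole (a point): Centre of the keyhole of transmitter2: round hole 28 mm across, 76 mm above the plate's bottom edge, mid-thickness; a slot 12 mm wide runs up from it to 112 mm.
- transmitter2_seat (a point): Where the screw's shank sits in transmitter2's slot when it is fully down: on the middle line, mid-thickness, 108 mm above the bottom edge (32 mm above the hole centre).
- transmitter3: Wall-mount transmitter (one of three alike; may be absent), 0.35 kg: steel plate 80 wide (y), 6 thick (x -6..0), 165 high (z), grey housing low on its front (heavy, 70 wide, x -66..-6, 45 high) on which it stands upright. Origin: bottom mid of the plate's back face; x front to back, z up. Margin above the keyhole (z 112..165) can be pinched from above.
- transmitter3_hole (a point): Centre of the keyhole of transmitter3: round hole 28 mm across, 76 mm above the plate's bottom edge, mid-thickness; a slot 12 mm wide runs up from it to 112 mm.
- transmitter3_seat (a point): Where the screw's shank sits in transmitter3's slot when it is fully down: on the middle line, mid-thickness, 108 mm above the bottom edge (32 mm above the hole centre).
- rail: Fixed upright aluminium panel 340 wide (y), 12 thick, 154 high, foot 8 high reaching 41 forward. Three shoulder screws, 142 above the table, 110 apart: shank 8 across and 9 long, head 20 across, 5 thick. Origin: bottom mid of the front face; x into the panel. Back flat on the panel, then 32 down, a plate hangs 34 above the table; its part over 120 clears the panel's top.
- rail_screw1 (a point): The left (+y) screw, seen from the robot: point on the shank's axis, 4.5 mm in front of the panel face (mid-shank). x axis points into the panel, along the screw.
- rail_screw2 (a point): The middle screw, seen from the robot: point on the shank's axis, 4.5 mm in front of the panel face (mid-shank). x axis points into the panel, along the screw.
- rail_screw3 (a point): The right (-y) screw, seen from the robot: point on the shank's axis, 4.5 mm in front of the panel face (mid-shank). x axis points into the panel, along the screw.
- test_box: Fixed grey test box 110 deep (x) x 200 wide (y) x 55 high, origin at the centre of its underside. On its top, 48 mm left (+y) of its centre, the selector; 48 mm right (-y), the key. A steel port stands out of its right side.
- selector (a joint): Black bar knob: bar 50 x 14 mm, 26 high, on a disc 52 mm across; two-position, over-centre detent. 0 = vent (bar along the box's x, white line to the robot), 1.3 rad = test; grows clockwise seen from above. It holds itself against its stop at either end, with up to 0.07 N m, and snaps over past 0.65 rad.
- selector_grip (a point): On the selector's axis, at gripping height: 4 mm below the bar's top and 22 mm above its disc, 91 mm above the table. Turns with it; its x axis lies along the bar, z up.
- key (a joint): Steel spring-return key (start): flat bow 44 long x 8 thick, 26 high, on a stem of 18 mm diameter. 0 = at rest (bow along the box's x), 1.0 rad = its stop; grows clockwise seen from above. Its spring (0.03 to 0.11 N m) brings it back to 0 when let go.
- key_grip (a point): On the key's axis, at gripping height: 6 mm below the bow's top, 91 mm above the table. Turns with it; its x axis lies along the bow, z up.
- torch: Black torch 103 mm long lying near the table's edge, a bystander to leave alone.
- wrench: Open-end wrench 165 mm long lying on the table, a bystander to leave alone.
- tee: Steel tee fitting 64 mm long, a bystander to leave alone.
Things that resemble listed ones, but are neither listed nor needed, are in the scene too. Leave any blue look-alike of the transmitter2 alone.

How it is judged:
By the outcome, as a careful person would: the job done as asked, in the order asked, and still so for the second after the job is handed in, with the robot touching nothing.
Of transmitter1, transmitter2, transmitter3 only 2 to 3 are there at a start; the rules pass over those that are not, and their reading is None.
At some moment in a run one of transmitter1, transmitter2, transmitter3 may be knocked a few centimetres aside while the robot is not near it.
It also fails if it takes over 210 s, if anything falls off the work surface, if the arm or the gripper's body presses on something with over 40 N, if the wrist force passes 120 N, or if a joint passes its speed limit or range.

## Robot

A 7-joint arm with a two-finger parallel gripper is mounted at the origin on a cart in front of the work surface, level with it; the furniture and walls round the work are solid. World frame = base frame: x ahead of the robot, y to its left, z up, the work surface at z = 0. Lengths are in m, angles in rad, forces in N, time in s.
With the tool pointing down it reaches from about 0.35 to 0.9 m from the base axis. Payload 8.1 kg.
Tool frame: the origin (TCP) lies at the very end of the fingers, on their centre line; the grasp point (between the pads) lies behind it (arm.grasp_offset is the z of the grasp point in the tool frame, in m); z points along the fingers, y is the line along which they close (so a half turn about z gives the same grasp; the last joint's range is limited). The gripper opens to 85 mm and grips with 20 to 120 N. Pads are 22 mm wide; open, the fingers measure 114 mm over their backs; the gripper's body (76 mm by 85 mm) begins 54 mm behind the grasp point. The pads swing forward as they close: fully open they stand 13 mm farther back than shut.
Start: joints at [1.104, 0.434, 0.025, 1.573, -0.012, 1.134, -0.075], TCP at [0.222, -0.584, 0.231] pointing down, gripper open.
Joint ranges: [-2.62, 2.62], [-0.44, 2.09], [-1.27, 1.32], [0.08, 2.57], [-1.32, 4.46], [0.12, 2], [-2.74, 2.74]. Speed limits (rad/s): [2.22, 2.22, 3.01, 3.01, 3.14, 3.14, 3.14].

## Interface

Orientations are given as [roll, pitch, yaw] about the fixed x, y, z axes, in that order (R = Rz(yaw) Ry(pitch) Rx(roll)).
In Python, from workcell import monitor, cams, job, arm gives the robot as it stands.
- The arm moves only by the shell command python3 -m crank 'ROWS' [FORCE]. ROWS is JSON, a list of rows, each an object of numbers: "dx", "dy", "dz": the shift along the world's x, y, z in units of 25 mm (1.0 is 25 mm); "yaw": the turn about the world's z in units of 8 degrees (1.0 is 8 degrees); "claw": the opening, from 0 (shut) to 1 (fully open). A call has exactly 8 rows; each row shifts and turns the commanded pose from where the row before left it; what a row does not reach is not made up. A row lasts 1/10 s, in which the tool goes at most 50 mm and 8.59 degrees, less where a joint would pass 70% of its speed; a pose out of reach is approached as far as the arm can. A call is refused whole if a number of a shift passes 1 or a number of a turn 1, either way. A call with a gripper value outside its range is refused whole. The fingers move at their own pace and stop on an object; FORCE is the grip in N (left out, the last holds). Time passes only in rows, so rows that do not move let the fingers close, or fill a call up. It gives the time, the measured TCP pose, the force, the opening and the grip force at its end, in the units of the state.
- monitor.observe(): the state, without advancing time (a new reading comes with each control period).
- cams.camera(name): name is "scene" or "top"; returns (picture, depth): 480x640x3 uint8, red, green, blue; 480x640 float32, m along the optical axis (not along the pixel's ray), 0 where there is no reading.
- cams.camera_params(name): a dict with "K" (3x3 intrinsics, pixels), "dist" ([k1, k2, p1, p2, k3] as OpenCV has them; the pictures are not rectified), "T" (4x4, takes a point from camera to world coordinates). Camera axes: x right, y down, z forward; pixel columns grow to the right and rows downward; lengths in m; the calibration is good to about 2 mm. A picture is of the moment at which its call begins. camera_params takes no time and is no camera call.
- job.close_job(): hands the job in; it is judged then, once.
Trained networks look in the newest picture that a camera, given by its name, has taken for a name from the list of things; names that differ only in an ending like _2 or _b are one class to them, and where a whole thing is asked for, a point or a joint stands for the part that bears it (a point fixed in the world has none). Each returns a list of dicts, best first, with "confidence" (0 to 1); they miss things now and then, are a little off and sometimes report something else, mostly with a low value. They report only what shows in the picture. A call takes as long as a camera call. They do not tell look-alikes from the thing itself.
- cams.spot_in(target, camera): "position" ([row, column] in pixels, amid what is visible of it).
- cams.trace(target, camera): "mask" (480x640 bool, what is visible of it) and "position" ([row, column] in pixels, amid what is visible of it).
The state is a dict: "clock": time; "joint_pos": joint angles; "dq": joint speeds; "joint_torque": joint torques, N m; "position": TCP position; "orientation": TCP orientation; "ft_force": force on the tool from outside, world axes, zero at the start; "wrist_torque": the same for the moment, N m; "gripper_width": opening from 0.0 (shut) to 1.0 (fully open); "finger_force": force on a finger pad.
Only numpy, scipy, OpenCV 4.12 (cv2) and the standard library are available. Lean on these libraries where they do the work, as an engineer would, in place of code of your own. Each camera call takes 0.05 s, during which the arm holds its last target. There are 200 camera calls.

## Working session

There is one attempt and no reset: what is moved stays moved. The work goes in short steps, Python scripts to look and compute and a shell command to move; the robot and the scene stay as the last step left them, time stands still between calls to the robot, and variables do not carry over. Pictures are saved under pics/ and viewed, at most 14 in all, crops included, and the job is handed in when it is done.

```bash
ls; mkdir -p pics
python3 - <<'E'
from workcell import monitor,cams,job,arm
import cv2,numpy as np
print(monitor.observe()); print(arm.grasp_offset)
for n in("scene","top"):
    p,d=cams.camera(n); cv2.imwrite(f"pics/{n}0.png",p[:,:,::-1]); c=cams.camera_params(n); print(c)
E
```

```text
pics
{'clock': 0.0, 'joint_pos': array([ 1.10438355,  0.43520795,  0.0249702 ,  1.57410084, -0.0115868 ,
        1.13402765, -0.07510937]), 'dq': array([-0.00022382,  0.00071561,  0.00010001,  0.00146419,  0.00102648,
        0.00142107, -0.00010611]), 'joint_torque': array([-7.39762272e-04, -6.70472431e+01,  1.02445956e+00, -3.16211772e+01,
        1.54119171e-02,  1.23889706e-02, -3.22415524e-06]), 'position': array([ 0.22215924, -0.58362958,  0.23053385]), 'orientation': array([-3.14000118e+00,  1.55190191e-04,  3.63741793e-01]), 'ft_force': array([-0.50772101, -0.43851685, -0.29454524]), 'wrist_torque': array([-0.00265807, -0.00493534,  0.00708995]), 'finger_force': 0.0, 'gripper_width': 1.0010587243078641}
-0.0187
{'K': array([[489.40420351,   0.        , 317.35264005],
       [  0.        , 489.40420351, 238.54559446],
       [  0.        ,   0.        ,   1.        ]]), 'dist': array([0.01026878, 0.        , 0.        , 0.        , 0.        ]), 'T': array([[-0.66807156, -0.56726737,  0.48154763, -0.00950913],
       [-0.74403342,  0.50080387, -0.44227791,  0.49644876],
       [ 0.00972891, -0.65376083, -0.7566387 ,  0.90183179],
       [ 0.        ,  0.        ,  0.        ,  1.        ]])}
{'K': array([[584.19887111,   0.        , 316.40764731],
       [  0.        , 584.19887111, 237.31741713],
       [  0.        ,   0.        ,   1.        ]]), 'dist': array([-0.15164282,  0.        ,  0.        ,  0.        ,  0.        ]), 'T': array([[-0.0436304 , -0.97816846,  0.2031818 ,  0.23187734],
       [-0.99904571,  0.0431286 , -0.0068989 ,  0.04662111],
       [-0.00201466, -0.20328891, -0.97911673,  1.38831208],
       [ 0.        ,  0.        ,  0.        ,  1.        ]])}
```

View pics/scene0.png

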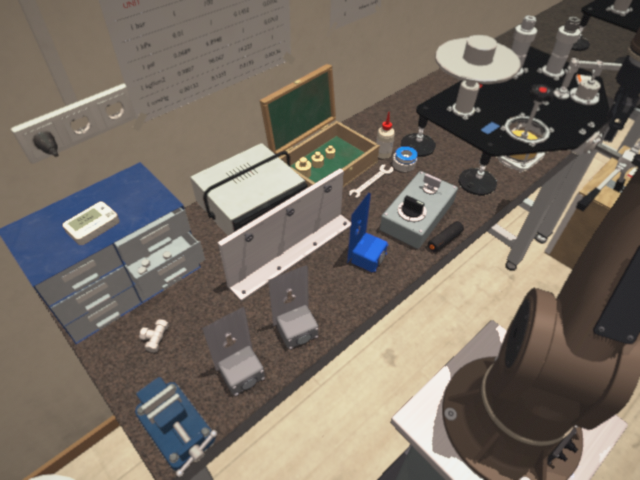

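View pics/top0.png

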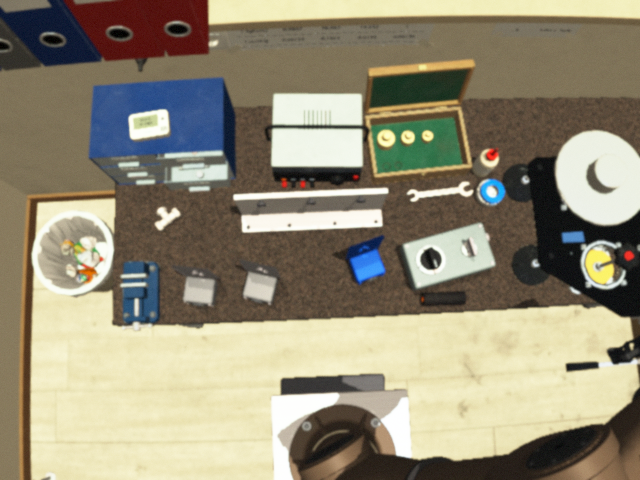

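Scene picture: grey transmitters at about (235,350) and (295,305) (col,row), blue look-alike at (368,245), rail at (285,235), test box at (420,208). Top view: greys at (199,288) and (260,283), blue decoy at (366,260), selector at (431,259), key at (470,243). So two real transmitters; I'm taking the greys and leaving the blue one alone.

```bash
cat > h.py <<'E'
from workcell import monitor,cams,job,arm
import cv2,numpy as np
np.set_printoptions(precision=4,suppress=True)
def cloud(name,d,mask):
    c=cams.camera_params(name); m=mask&(d>0); r,q=np.nonzero(m)
    u=cv2.undistortPoints(np.c_[q,r].astype(float)[:,None],c['K'],c['dist'])[:,0]
    P=np.c_[u,np.ones(len(u))]*d[r,q][:,None]
    return P@c['T'][:3,:3].T+c['T'][:3,3]
def look(name,*targets,minc=0.3):
    p,d=cams.camera(name); out=[]
    for t in targets:
        for o in cams.trace(t,name):
            if o['confidence']<minc: continue
            k=o['mask'].astype(np.uint8); k=cv2.erode(k,np.ones((3,3)))>0
            out.append((t,o,cloud(name,d,k),p[k].mean(0) if k.any() else 0))
    return p,d,out
def blob(name,p,d,P): # plate fit from a cloud: points z>.06
    U=P[(P[:,2]>.055)]; 
    if len(U)<20: return
    for _ in range(3):
        c=np.median(U,0); n=np.linalg.svd(U-U.mean(0))[2][2]; e=(U-U.mean(0))@n; U=U[abs(e)<max(.004,1.5*e.std())] if abs(e).max()>.004 else U
    if n[0]<0:n=-n
    yaw=np.arctan2(n[1],n[0]); t=np.array([-np.sin(yaw),np.cos(yaw)])
    s=U[:,:2]@t; print('  plate n',n,'yaw',np.degrees(yaw),'mean',U.mean(0),'width',np.percentile(s,[0.5,99.5]).ptp() if hasattr(s,'ptp') else np.ptp(np.percentile(s,[.5,99.5])),'mid s',(s.min()+s.max())/2,'front x.n',np.median(U[:,:2]@n[:2]),'zmax',np.percentile(U[:,2],99.5))
    m=(s.min()+s.max())/2; print('  mid-plate xy (front face)',t*m+n[:2]/np.hypot(*n[:2])*np.median(U[:,:2]@n[:2]))
E
python3 - <<'E'
from h import *
for n in("scene","top"):
    p,d,o=look(n,"transmitter1","rail","test_box","selector","key")
    for t,q,P,c in o:
        print(n,t,round(q['confidence'],2),np.round(q['position']),'rgb',c,'n',len(P))
        if len(P)<5: continue
        print('  lo',np.percentile(P,1,axis=0),'hi',np.percentile(P,99,axis=0))
        if t=="transmitter1": blob(n,p,d,P)
        if t in("rail","test_box","selector","key"):
            T=P[P[:,2]>np.percentile(P[:,2],98)-.006]; r=cv2.minAreaRect((T[:,:2]*1000).astype(np.float32)); print('  top z',np.median(T[:,2]),'rect',r)
E
```

```text
scene transmitter1 0.94 [310. 295.] rgb [116.0485 108.7126 107.3728] n 2384
  lo [0.3651 0.1265 0.0137] hi [0.4457 0.2116 0.1582]
  plate n [ 0.9622 -0.2725  0.0011] yaw -15.811188497086635 mean [0.4354 0.1629 0.1139] width 0.07578535615842635 mid s 0.2749375075044839 front x.n 0.3745575090150584 zmax 0.16066604406784488
  mid-plate xy (front face) [0.4353 0.1625]
scene transmitter1 0.78 [244. 363.] rgb [ 34.9557  70.8849 137.7486] n 1460
  lo [ 0.4023 -0.1108  0.0104] hi [ 0.4861 -0.0383  0.1571]
  plate n [ 0.9565  0.2916 -0.0028] yaw 16.951165568338148 mean [ 0.4755 -0.0747  0.1108] width 0.07501164098014332 mid s -0.20788198231441063 front x.n 0.4333403226524769 zmax 0.16112066255549845
  mid-plate xy (front face) [ 0.4751 -0.0725]
scene transmitter1 0.7 [353. 236.] rgb [117.1064 109.5835 108.2973] n 2698
  lo [0.3645 0.272  0.0161] hi [0.4405 0.3504 0.1586]
  plate n [ 0.9884 -0.1518  0.0006] yaw -8.729273754718152 mean [0.4344 0.3089 0.1141] width 0.07587387519555222 mid s 0.37120171478549596 front x.n 0.38250850680027265 zmax 0.16144677911232969
  mid-plate xy (front face) [0.
[... 3289 characters left out ...]
[ 0.419  -0.2445  0.065 ] hi [ 0.4607 -0.201   0.1004]
  top z 0.09575024843983759 rect ((440.2874755859375, -223.05836486816406), (43.0037841796875, 14.262523651123047), 14.48926067352295)
top selector 0.32 [216. 165.] rgb [245.8131 241.4949 226.1111] n 196
  lo [0.5551 0.3713 0.0147] hi [0.6015 0.4189 0.0292]
  top z 0.025568781295529086 rect ((585.08203125, 401.11053466796875), (37.10711669921875, 57.33428192138672), 37.370750427246094)
top key 0.7 [248. 470.] rgb [164.134  156.9175 148.4021] n 97
  lo [ 0.4442 -0.3226  0.0703] hi [ 0.4807 -0.3089  0.1009]
  top z 0.09740240402917011 rect ((462.8321838378906, -315.59027099609375), (36.20681381225586, 8.18643569946289), 13.469189643859863)
```

Run:
```python
import cv2,numpy as np
a=cv2.imread('pics/scene0.png')[150:400,180:480]; b=cv2.imread('pics/top0.png')[170:320,160:510]
a=cv2.resize(a,(600,500),interpolation=2); b=cv2.resize(b,None,fx=2,fy=2,interpolation=2)
cv2.imwrite('pics/c0.png',a);
```

```text
(no output)
```

View pics/c0.png

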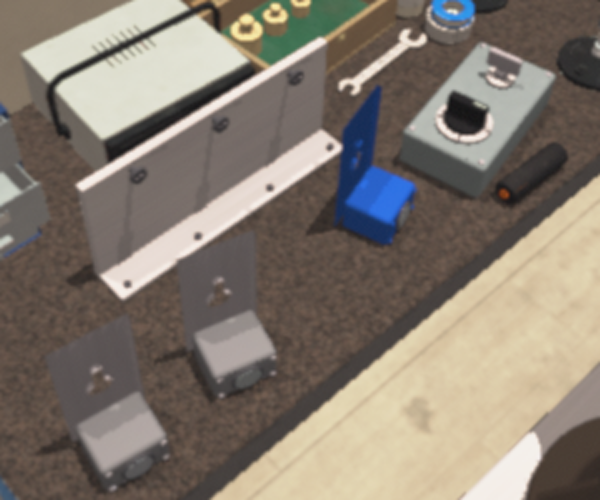

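The crop shows two grey keyhole plates, at (115,430) and (225,340), and the blue one, not ours, at (370,180). The screws are at (138,175), (222,125) and (295,75). Next I measure the rail plane and screws, and the plate mid-lines, more precisely.

```bash
cat >> h.py <<'E'
def plane(U,tol=.003):
    n=None
    for k in (.02,.008,.004,tol):
        if n is not None: U=U[abs((U-c)@n)<k]
        c=U.mean(0); n=np.linalg.svd(U-c,full_matrices=False)[2][2]
    if n[0]<0:n=-n
    return c,n
def mids(U,yaw,step=.004):
    t=np.array([-np.sin(yaw),np.cos(yaw)]); s=U[:,:2]@t; b=np.round(U[:,2]/step).astype(int)
    L=[((s[b==i].min()+s[b==i].max())/2,np.ptp(s[b==i]),i*step) for i in np.unique(b) if (b==i).sum()>8]
    return np.array(L)
def plate(P,zlo=.055,zhi=.3):
    """front plane, yaw(deg), mid xy of front face, top z"""
    U=P[(P[:,2]>zlo)&(P[:,2]<zhi)]; c,n=plane(U); U=U[abs((U-c)@n)<.004]; yaw=np.arctan2(n[1],n[0])
    L=mids(U,yaw); L=L[L[:,1]>.068]; m=np.median(L[:,0]); nn=n[:2]/np.hypot(*n[:2]); f=np.median(U[:,:2]@nn)
    return dict(yaw=np.degrees(yaw),tilt=np.degrees(np.arcsin(n[2])),front=f*nn+m*np.array([-nn[1],nn[0]]),w=np.median(L[:,1]),nrows=len(L),sp=np.std(L[:,0]),ztop=U[:,2].max())
E
python3 - <<'E'
from h import *
for n in("scene","top"):
    p,d=cams.camera(n); A=cloud(n,d,np.ones(d.shape,bool))
    B=A[(A[:,0]>.55)&(A[:,0]<.6)&(A[:,1]>-.14)&(A[:,1]<.24)&(A[:,2]>.03)&(A[:,2]<.17)]
    F=B[B[:,2]<.148]; c,k=plane(F); yaw=np.arctan2(k[1],k[0]); print(n,'panel',c,k,'yaw',np.degrees(yaw))
    U=F[abs((F-c)@k)<.004]; L=mids(U,yaw,.006); L=L[L[:,1]>.32]; print(' mid s',np.median(L[:,0]),L[:,0].std(),'w',np.median(L[:,1]),len(L))
    e=(A-c)@k; S=A[(e<-.007)&(e>-.02)&(A[:,2]>.125)&(A[:,2]<.16)&(A[:,1]>-.12)&(A[:,1]<.22)]
    print(' head pts',len(S))
    for y0 in(.16,.05,-.06):
        q=S[abs(S[:,1]-y0)<.03]; print('  ',len(q),q.mean(0) if len(q) else '',(q.min(0),q.max(0)) if len(q) else '')
    for y0 in(.163,.311):
        q=A[(abs(A[:,1]-y0)<.06)&(A[:,0]>.41)&(A[:,0]<.46)]; print(' ',plate(q))
    C=A[(A[:,0]>.60)&(A[:,0]<.75)&(A[:,1]>-.1)&(A[:,1]<.2)]; print(' behind: zmax',[ (x,round(float(C[(C[:,0]>x)&(C[:,0]<x+.02)][:,2].max()),3)) for x in np.arange(.6,.74,.02) if ((C[:,0]>x)&(C[:,0]<x+.02)).any()])
E
```

```text
scene panel [0.581  0.0589 0.09  ] [ 1.     -0.001   0.0005] yaw -0.05541769843479308
 mid s 0.047130054999495095 0.0009036152203741148 w 0.3374606987403411 21
 head pts 151
   57 [0.5679 0.1563 0.1441] (array([0.5653, 0.1459, 0.1333]), array([0.5724, 0.1645, 0.1537]))
   49 [0.5677 0.0466 0.1443] (array([0.5647, 0.0365, 0.133 ]), array([0.572 , 0.0568, 0.1524]))
   45 [ 0.5677 -0.063   0.1447] (array([ 0.5649, -0.0727,  0.1352]), array([ 0.573 , -0.052 ,  0.1529]))
  {'yaw': np.float64(-15.944239556193317), 'tilt': np.float64(0.10883542086391225), 'front': array([0.4353, 0.1626]), 'w': np.float64(0.07827495264144119), 'nrows': 28, 'sp': np.float64(0.0004014090720074946), 'ztop': np.float64(0.1667812446805853)}
  {'yaw': np.float64(-8.636978327253106), 'tilt': np.float64(0.05792999230120172), 'front': array([0.4344, 0.3091]), 'w': np.float64(0.07799368027775469), 'nrows': 28, 'sp': np.float64(0.0005540153458902708), 'ztop': np.float64(0.16689107088646105)}
 behind: zmax [(np.float64(0.62), 0.003), (np.float64(0.64), 0.098), (np.float64(0.66), 0.101), (np.float64(0.68), 0.101), (np.fl
[... 652 characters left out ...]
589351844609685), 'front': array([0.4355, 0.1665]), 'w': np.float64(0.07297996886868327), 'nrows': 14, 'sp': np.float64(0.002080281584478034), 'ztop': np.float64(0.16778948521611015)}
  {'yaw': np.float64(-7.8833314375841), 'tilt': np.float64(-0.2758948465182664), 'front': array([0.4342, 0.3161]), 'w': np.float64(0.07049695160012931), 'nrows': 7, 'sp': np.float64(0.002404981826725455), 'ztop': np.float64(0.16848442170149402)}
 behind: zmax [(np.float64(0.6), 0.862), (np.float64(0.62), 0.83), (np.float64(0.64), 0.802), (np.float64(0.66), 0.772), (np.float64(0.68), 0.104), (np.float64(0.7000000000000001), 0.105), (np.float64(0.7200000000000001), 0.104), (np.float64(0.7400000000000001), 0.139)]
```

```bash
python3 -m crank '[{"dx":0.29,"dy":1,"dz":0.2,"yaw":0.42,"claw":1},{"dx":0.29,"dy":1,"dz":0.2,"yaw":0.42,"claw":1},{"dx":0.29,"dy":1,"dz":0.2,"yaw":0.42,"claw":1},{"dx":0.29,"dy":1,"dz":0.2,"yaw":0.42,"claw":1},{"dx":0.29,"dy":1,"dz":0.2,"yaw":0.42,"claw":1},{"dx":0.29,"dy":1,"yaw":0.42,"claw":1},{"dx":0.29,"dy":1,"yaw":0.42,"claw":1},{"dx":0.29,"dy":1,"yaw":0.42,"claw":1}]' 40; python3 -m crank '[{"dx":0.29,"dy":1,"yaw":0.42,"claw":1},{"dx":0.29,"dy":1,"yaw":0.42,"claw":1},{"dx":0.29,"dy":1,"yaw":0.42,"claw":1},{"dx":0.29,"dy":1,"yaw":0.42,"claw":1},{"dx":0.29,"dy":1,"yaw":0.42,"claw":1},{"dx":0.29,"dy":1,"yaw":0.42,"claw":1},{"dx":0.29,"dy":1,"yaw":0.42,"claw":1},{"dx":0.29,"dy":1,"yaw":0.42,"claw":1}]' 40
```

```text
$[5]: bad value
$[0]: bad value
```

```bash
python3 -m crank '[{"dx":0.29,"dy":1,"dz":0.2,"yaw":0.42,"claw":1},{"dx":0.29,"dy":1,"dz":0.2,"yaw":0.42,"claw":1},{"dx":0.29,"dy":1,"dz":0.2,"yaw":0.42,"claw":1},{"dx":0.29,"dy":1,"dz":0.2,"yaw":0.42,"claw":1},{"dx":0.29,"dy":1,"dz":0.2,"yaw":0.42,"claw":1},{"dx":0.29,"dy":1,"dz":0,"yaw":0.42,"claw":1},{"dx":0.29,"dy":1,"dz":0,"yaw":0.42,"claw":1},{"dx":0.29,"dy":1,"dz":0,"yaw":0.42,"claw":1}]' 40; python3 -m crank '[{"dx":0.29,"dy":1,"dz":0,"yaw":0.42,"claw":1},{"dx":0.29,"dy":1,"dz":0,"yaw":0.42,"claw":1},{"dx":0.29,"dy":1,"dz":0,"yaw":0.42,"claw":1},{"dx":0.29,"dy":1,"dz":0,"yaw":0.42,"claw":1},{"dx":0.29,"dy":1,"dz":0,"yaw":0.42,"claw":1},{"dx":0.29,"dy":1,"dz":0,"yaw":0.42,"claw":1},{"dx":0.29,"dy":1,"dz":0,"yaw":0.42,"claw":1},{"dx":0.29,"dy":1,"dz":0,"yaw":0.42,"claw":1}]' 40
```

```text
clock: 1.6
position: [0.2806, -0.3831, 0.2565]
orientation: [3.141, 0.0, 0.835]
ft_force: [-0.1, -0.3, -0.4]
gripper_width: 0.998
finger_force: 0.0
clock: 2.4
position: [0.3387, -0.182, 0.2564]
orientation: [3.141, 0.0, 1.307]
ft_force: [0.5, -0.8, 0.4]
gripper_width: 1.0
finger_force: 0.0
```

```bash
python3 -m crank '[{"dx":0.28,"dy":0.98,"dz":0,"yaw":0,"claw":1},{"dx":0.28,"dy":0.98,"dz":0,"yaw":0,"claw":1},{"dx":0.28,"dy":0.98,"dz":0,"yaw":0,"claw":1},{"dx":0.28,"dy":0.98,"dz":0,"yaw":0,"claw":1},{"dx":0.28,"dy":0.98,"dz":0,"yaw":0,"claw":1},{"dx":0.28,"dy":0.98,"dz":0,"yaw":0,"claw":1},{"dx":0.28,"dy":0.98,"dz":0,"yaw":0,"claw":1},{"dx":0.28,"dy":0.98,"dz":0,"yaw":-0.1,"claw":1}]' 40; python3 -m crank '[{"dx":0.28,"dy":0.98,"dz":0,"yaw":0,"claw":1},{"dx":0.28,"dy":0.98,"dz":0,"yaw":0,"claw":1},{"dx":0.28,"dy":0.98,"dz":0,"yaw":0,"claw":1},{"dx":0.28,"dy":0.98,"dz":0,"yaw":0,"claw":1},{"dx":0.28,"dy":0.98,"dz":0,"yaw":0,"claw":1},{"dx":0.28,"dy":0.98,"dz":0,"yaw":0,"claw":1},{"dx":0,"dy":0,"dz":0,"yaw":0,"claw":1},{"dx":0,"dy":0,"dz":0,"yaw":0,"claw":1}]' 40
python3 - <<'E'
from h import *
p,d=cams.camera("scene"); A=cloud("scene",d,np.ones(d.shape,bool))
for y0 in(.163,.311):
    q=A[(abs(A[:,1]-y0)<.06)&(A[:,0]>.41)&(A[:,0]<.46)]; print(plate(q,zhi=.16))
print(monitor.observe()['position'],monitor.observe()['joint_pos'])
E
```

```text
clock: 3.2
position: [0.3942, 0.0139, 0.2564]
orientation: [3.141, 0.0, 1.29]
ft_force: [0.9, 0.0, -0.1]
gripper_width: 0.997
finger_force: 0.0
clock: 4.0
position: [0.4356, 0.1599, 0.2562]
orientation: [-3.141, 0.0, 1.291]
ft_force: [0.2, -0.4, 0.0]
gripper_width: 1.003
finger_force: 0.0
{'yaw': np.float64(-15.96490594900345), 'tilt': np.float64(0.022373271153061994), 'front': array([0.4354, 0.1626]), 'w': np.float64(0.07750170356642494), 'nrows': 27, 'sp': np.float64(0.0008215453405731097), 'ztop': np.float64(0.15997037025834704)}
{'yaw': np.float64(-8.781286301418916), 'tilt': np.float64(-0.007642032893355715), 'front': array([0.4345, 0.3091]), 'w': np.float64(0.07747663699793517), 'nrows': 27, 'sp': np.float64(0.0006141061217575662), 'ztop': np.float64(0.15998975180426578)}
[0.4358 0.159  0.2561] [ 0.153   0.2296 -0.7296  1.866   0.1703  1.1096 -0.9211]
```

```bash
python3 -m crank '[{"dx":0.1,"dy":0.11,"dz":-0.8,"yaw":0,"claw":1},{"dx":0,"dy":0,"dz":-1,"yaw":0,"claw":1},{"dx":0,"dy":0,"dz":-1,"yaw":0,"claw":1},{"dx":0,"dy":0,"dz":-1,"yaw":0,"claw":1},{"dx":0,"dy":0,"dz":-1,"yaw":0,"claw":1},{"dx":0,"dy":0,"dz":-0.32,"yaw":0,"claw":1},{"dx":0,"dy":0,"dz":0,"yaw":0,"claw":1},{"dx":0,"dy":0,"dz":0,"yaw":0,"claw":0}]' 60;python3 -m crank '[{"dx":0,"dy":0,"dz":0,"yaw":0,"claw":0},{"dx":0,"dy":0,"dz":0,"yaw":0,"claw":0},{"dx":0,"dy":0,"dz":0,"yaw":0,"claw":0},{"dx":0,"dy":0,"dz":0,"yaw":0,"claw":0},{"dx":0,"dy":0,"dz":0,"yaw":0,"claw":0},{"dx":0,"dy":0,"dz":0,"yaw":0,"claw":0},{"dx":0,"dy":0,"dz":0,"yaw":0,"claw":0},{"dx":0,"dy":0,"dz":0,"yaw":0,"claw":0}]' 60
```

```text
clock: 4.85
position: [0.4393, 0.1616, 0.1293]
orientation: [3.141, -0.0, 1.288]
ft_force: [0.8, 0.7, 0.2]
gripper_width: 0.854
finger_force: 0.0
clock: 5.65
position: [0.4366, 0.1625, 0.1287]
orientation: [-3.139, 0.001, 1.289]
ft_force: [-9.9, 1.0, 15.1]
gripper_width: 0.063
finger_force: 59.0
```

```bash
python3 -m crank '[{"dx":0,"dy":0,"dz":0.65,"yaw":0,"claw":0},{"dx":0,"dy":0,"dz":1,"yaw":0,"claw":0},{"dx":0,"dy":0,"dz":1,"yaw":0,"claw":0},{"dx":0.3,"dy":-0.8,"dz":0,"yaw":0.4,"claw":0},{"dx":0.6,"dy":-1,"dz":0,"yaw":0.5,"claw":0},{"dx":0.7,"dy":-1,"dz":0,"yaw":0.5,"claw":0},{"dx":0.7,"dy":-1,"dz":0,"yaw":0.5,"claw":0},{"dx":0.6,"dy":-0.84,"dz":0,"yaw":0.12,"claw":0}]' 60;python3 -m crank '[{"dx":0.6,"dy":0,"dz":0,"yaw":0,"claw":0},{"dx":0.44,"dy":0,"dz":0,"yaw":0,"claw":0},{"dx":0,"dy":0,"dz":0,"yaw":0,"claw":0},{"dx":0,"dy":0,"dz":0,"yaw":0,"claw":0},{"dx":0,"dy":0,"dz":0,"yaw":0,"claw":0},{"dx":0,"dy":0,"dz":0,"yaw":0,"claw":0},{"dx":0,"dy":0,"dz":0,"yaw":0,"claw":0},{"dx":0,"dy":0,"dz":0,"yaw":0,"claw":0}]' 60
python3 - <<'E'
from h import *
for n in("scene","top"):
    p,d=cams.camera(n); cv2.imwrite(f"pics/{n}1.png",p[:,:,::-1]); A=cloud(n,d,np.ones(d.shape,bool)); x=monitor.observe()['position']
    q=A[(abs(A[:,1]-x[1])<.06)&(A[:,0]>x[0]-.025)&(A[:,0]<x[0]+.015)]; r=plate(q,.12,.19)
    print(n,x,monitor.observe()['orientation'],r)
    U=q[(abs(q[:,0]-r['front'][0])<.004)&(q[:,2]>.115)&(q[:,2]<.20)]
    print(q[:,2].max(), 'bottom of housing/plate z', np.percentile(A[(abs(A[:,1]-x[1])<.035)&(A[:,0]>x[0]-.07)&(A[:,0]<x[0]-.055)&(A[:,2]>.03)][:,2],[1,50,99]))
E
```

```text
clock: 6.45
position: [0.5117, 0.0436, 0.194]
orientation: [-3.141, 0.001, 1.572]
ft_force: [0.1, 0.4, -3.7]
gripper_width: 0.063
finger_force: 59.8
clock: 7.25
position: [0.5372, 0.0457, 0.1947]
orientation: [3.141, 0.0, 1.57]
ft_force: [-0.3, -0.4, -4.2]
gripper_width: 0.062
finger_force: 59.8
scene [0.5373 0.0457 0.1947] [3.1414 0.0002 1.5702] {'yaw': np.float64(-0.14873197924859927), 'tilt': np.float64(0.3211078463907333), 'front': array([0.5398, 0.045 ]), 'w': np.float64(0.07843409329234349), 'nrows': 18, 'sp': np.float64(0.0006090928173023789), 'ztop': np.float64(0.1899765765714404)}
0.6169451925434137 bottom of housing/plate z [0.0717 0.5536 0.6229]
top [0.5373 0.0456 0.1946] [3.1415 0.0001 1.5701] {'yaw': np.float64(-0.6032530516747715), 'tilt': np.float64(0.04852768547051692), 'front': array([nan, nan]), 'w': np.float64(nan), 'nrows': 0, 'sp': np.float64(nan), 'ztop': np.float64(0.18915928665168114)}
0.633626151664085 bottom of housing/plate z [0.0744 0.6271 0.6589]
  return _methods._mean(a, axis=axis, dtype=dtype,
  ret = ret.dtype.type(ret / rcount)
  ret = _var(a, axis=axis, dtype=dtype, out=out, ddof=ddof,
  arrmean = um.true_divide(arrmean, div, out=arrmean,
  ret = ret.dtype.type(ret / rcount)
```

View pics/scene1.png

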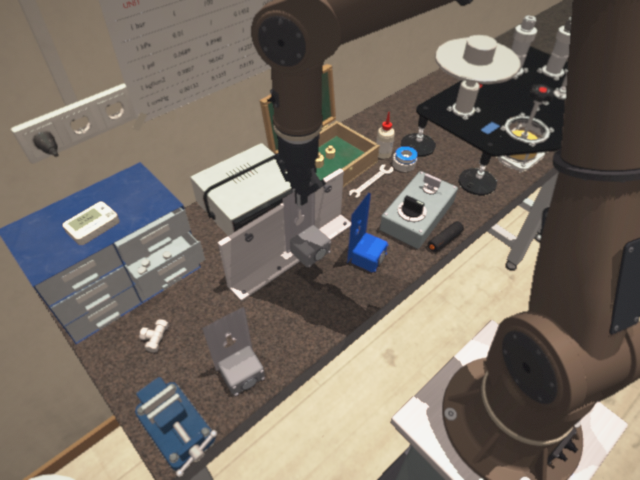

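The scene picture shows transmitter B held in front of the middle screw at (312,235), with the other transmitter untouched at (235,350). Now I push it in gently.

```bash
python3 -m crank '[{"dx":0,"dy":0.06,"dz":0,"yaw":0,"claw":0},{"dx":0.3,"dy":0,"dz":0,"yaw":0,"claw":0},{"dx":0.3,"dy":0,"dz":0,"yaw":0,"claw":0},{"dx":0.2,"dy":0,"dz":0,"yaw":0,"claw":0},{"dx":0.2,"dy":0,"dz":0,"yaw":0,"claw":0},{"dx":0.2,"dy":0,"dz":0,"yaw":0,"claw":0},{"dx":0,"dy":0,"dz":0,"yaw":0,"claw":0},{"dx":0,"dy":0,"dz":0,"yaw":0,"claw":0}]' 60;python3 -m crank '[{"dx":0.1,"dy":0,"dz":0,"yaw":0,"claw":0},{"dx":0,"dy":0,"dz":0,"yaw":0,"claw":0},{"dx":0.1,"dy":0,"dz":0,"yaw":0,"claw":0},{"dx":0,"dy":0,"dz":0,"yaw":0,"claw":0},{"dx":0,"dy":0,"dz":0,"yaw":0,"claw":0},{"dx":0,"dy":0,"dz":0,"yaw":0,"claw":0},{"dx":0,"dy":0,"dz":0,"yaw":0,"claw":0},{"dx":0,"dy":0,"dz":0,"yaw":0,"claw":0}]' 60
```

```text
clock: 8.15
position: [0.5673, 0.0472, 0.1944]
orientation: [-3.141, -0.0, 1.57]
ft_force: [-0.4, -0.1, -3.6]
gripper_width: 0.058
finger_force: 59.8
clock: 8.95
position: [0.5723, 0.0471, 0.1946]
orientation: [3.142, 0.0, 1.57]
ft_force: [-0.6, 0.5, -4.2]
gripper_width: 0.062
finger_force: 59.8
```

```bash
python3 -m crank '[{"dx":0.08,"dy":0,"dz":0,"yaw":0,"claw":0},{"dx":0,"dy":0,"dz":0,"yaw":0,"claw":0},{"dx":0.08,"dy":0,"dz":0,"yaw":0,"claw":0},{"dx":0,"dy":0,"dz":0,"yaw":0,"claw":0},{"dx":0,"dy":0,"dz":0,"yaw":0,"claw":0},{"dx":0,"dy":0,"dz":0,"yaw":0,"claw":0},{"dx":0,"dy":0,"dz":0,"yaw":0,"claw":0},{"dx":0,"dy":0,"dz":0,"yaw":0,"claw":0}]' 60
python3 - <<'E'
from h import *
p,d=cams.camera("scene"); cv2.imwrite("pics/s2.png",cv2.resize(p[170:300,220:380,::-1],(800,650)[:2] and (738,600),interpolation=2)); A=cloud("scene",d,np.ones(d.shape,bool)); x=monitor.observe()['position']
q=A[(abs(A[:,1]-x[1])<.036)&(A[:,0]>x[0]-.025)&(A[:,0]<x[0]+.002)]; q=q[(q[:,2]>.115)&(q[:,2]<.19)]; print(np.median(q,0))
for z in (.12,.13,.14,.15,.16,.17,.18): print(z,np.percentile(q[abs(q[:,2]-z)<.005][:,0],[5,50,95]))
E
```

```text
clock: 9.75
position: [0.5763, 0.0471, 0.1946]
orientation: [3.142, 0.0, 1.57]
ft_force: [0.7, 0.1, -3.6]
gripper_width: 0.063
finger_force: 59.8
[0.5772 0.0509 0.1512]
0.12 [0.577  0.5778 0.5783]
0.13 [0.5671 0.5777 0.5782]
0.14 [0.5655 0.5683 0.5782]
0.15 [0.5656 0.5748 0.5781]
0.16 [0.5752 0.5777 0.5782]
0.17 [0.5752 0.5775 0.5782]
0.18 [0.5748 0.5776 0.5783]
```

View pics/s2.png

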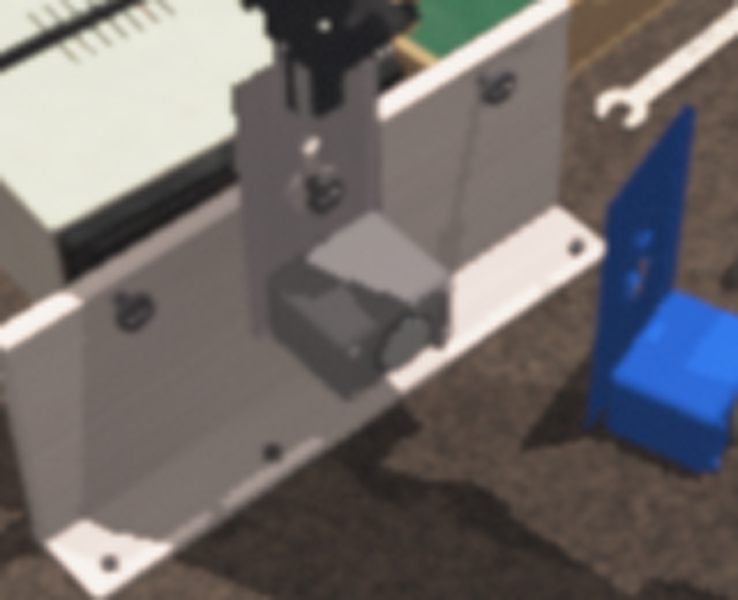

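The head shows through the hole at (320,195) in the crop, so it has passed. I push a little more to feel for the panel.

```bash
python3 -m crank '[{"dx":0.06,"dy":0,"dz":0,"yaw":0,"claw":0},{"dx":0,"dy":0,"dz":0,"yaw":0,"claw":0},{"dx":0,"dy":0,"dz":0,"yaw":0,"claw":0},{"dx":0,"dy":0,"dz":0,"yaw":0,"claw":0},{"dx":0,"dy":0,"dz":0,"yaw":0,"claw":0},{"dx":0,"dy":0,"dz":0,"yaw":0,"claw":0},{"dx":0,"dy":0,"dz":0,"yaw":0,"claw":0},{"dx":0,"dy":0,"dz":0,"yaw":0,"claw":0}]' 60
```

```text
clock: 10.6
position: [0.5779, 0.0471, 0.1946]
orientation: [3.142, 0.0, 1.57]
ft_force: [1.1, -0.9, -3.7]
gripper_width: 0.061
finger_force: 59.8
```

```bash
python3 -m crank '[{"dx":0,"dy":0,"dz":-0.15,"yaw":0,"claw":0},{"dx":0,"dy":0,"dz":-0.15,"yaw":0,"claw":0},{"dx":0,"dy":0,"dz":-0.1,"yaw":0,"claw":0},{"dx":0,"dy":0,"dz":-0.1,"yaw":0,"claw":0},{"dx":0,"dy":0,"dz":-0.1,"yaw":0,"claw":0},{"dx":0,"dy":0,"dz":-0.1,"yaw":0,"claw":0},{"dx":0,"dy":0,"dz":0,"yaw":0,"claw":0},{"dx":0,"dy":0,"dz":0,"yaw":0,"claw":0}]' 60
```

```text
clock: 11.4
position: [0.5777, 0.047, 0.1769]
orientation: [-3.141, 0.0, 1.57]
ft_force: [-0.4, -1.6, -3.8]
gripper_width: 0.064
finger_force: 59.8
```

```bash
python3 -m crank '[{"dx":0,"dy":0,"dz":-0.1,"yaw":0,"claw":0},{"dx":0,"dy":0,"dz":-0.1,"yaw":0,"claw":0},{"dx":0,"dy":0,"dz":-0.1,"yaw":0,"claw":0},{"dx":0,"dy":0,"dz":-0.1,"yaw":0,"claw":0},{"dx":0,"dy":0,"dz":-0.06,"yaw":0,"claw":0},{"dx":0,"dy":0,"dz":-0.06,"yaw":0,"claw":0},{"dx":0,"dy":0,"dz":0,"yaw":0,"claw":0},{"dx":0,"dy":0,"dz":0,"yaw":0,"claw":0}]' 60
```

```text
clock: 12.2
position: [0.5778, 0.0471, 0.1639]
orientation: [-3.141, 0.0, 1.57]
ft_force: [-0.5, -1.9, -4.6]
gripper_width: 0.064
finger_force: 59.7
```

```bash
python3 -m crank '[{"dx":0,"dy":0,"dz":-0.06,"yaw":0,"claw":0},{"dx":0,"dy":0,"dz":-0.04,"yaw":0,"claw":0},{"dx":0,"dy":0,"dz":0,"yaw":0,"claw":0},{"dx":0,"dy":0,"dz":0,"yaw":0,"claw":0},{"dx":0,"dy":0,"dz":0,"yaw":0,"claw":0},{"dx":0,"dy":0,"dz":0,"yaw":0,"claw":0},{"dx":0,"dy":0,"dz":0,"yaw":0,"claw":0},{"dx":0,"dy":0,"dz":0,"yaw":0,"claw":0}]' 60
```

```text
clock: 13.0
position: [0.5782, 0.0471, 0.1625]
orientation: [3.141, 0.0, 1.57]
ft_force: [-2.6, -2.4, 5.2]
gripper_width: 0.062
finger_force: 61.4
```

```bash
python3 -m crank '[{"dx":0,"dy":0,"dz":0,"yaw":0,"claw":0.4},{"dx":0,"dy":0,"dz":0,"yaw":0,"claw":0.4},{"dx":0,"dy":0,"dz":0,"yaw":0,"claw":0.4},{"dx":0,"dy":0,"dz":0.2,"yaw":0,"claw":0.4},{"dx":0,"dy":0,"dz":0.8,"yaw":0,"claw":0.4},{"dx":0,"dy":0,"dz":1,"yaw":0,"claw":0.4},{"dx":0,"dy":0,"dz":1,"yaw":0,"claw":0.4},{"dx":0,"dy":0,"dz":0.6,"yaw":0,"claw":0.4}]' 60;python3 -m crank '[{"dx":-0.5,"dy":0.94,"dz":0,"yaw":-0.1,"claw":1},{"dx":-0.5,"dy":0.94,"dz":0,"yaw":-0.1,"claw":1},{"dx":-0.5,"dy":0.94,"dz":0,"yaw":-0.1,"claw":1},{"dx":-0.5,"dy":0.94,"dz":0,"yaw":-0.1,"claw":1},{"dx":-0.5,"dy":0.94,"dz":0,"yaw":-0.1,"claw":1},{"dx":-0.5,"dy":0.94,"dz":0,"yaw":-0.1,"claw":1},{"dx":-0.5,"dy":0.94,"dz":0,"yaw":-0.1,"claw":1},{"dx":-0.5,"dy":0.94,"dz":0,"yaw":-0.1,"claw":1}]' 60;python3 -m crank '[{"dx":-0.5,"dy":0.94,"dz":0,"yaw":-0.1,"claw":1},{"dx":-0.5,"dy":0.94,"dz":0,"yaw":-0.1,"claw":1},{"dx":-0.5,"dy":0.94,"dz":0,"yaw":-0.1,"claw":1},{"dx":-0.12,"dy":0.13,"dz":0,"yaw":0,"claw":1},{"dx":0,"dy":0,"dz":0,"yaw":0,"claw":1},{"dx":0,"dy":0,"dz":0,"yaw":0,"claw":1},{"dx":0,"dy":0,"dz":0,"yaw":0,"claw":1},{"dx":0,"dy":0,"dz":0,"yaw":0,"claw":1}]' 60
cat >> h.py <<'E'
def see(y0,x0,zlo=.055,zhi=.16,hy=.055):
    p,d=cams.camera("scene"); A=cloud("scene",d,np.ones(d.shape,bool))
    q=A[(abs(A[:,1]-y0)<hy)&(abs(A[:,0]-x0)<.03)]; r=plate(q,zlo,zhi); r['front']=np.array(r['front'])
    n=np.radians(r['yaw']); r['mid']=r['front']+.003*np.array([np.cos(n),np.sin(n)]); print({k:np.round(v,4) for k,v in r.items()}); return p,d,A
E
python3 - <<'E'
from h import *
p,d,A=see(.309,.435)
see(.047,.57,.13,.155,.05)
cv2.imwrite("pics/s3.png",p[:,:,::-1])
q=A[(abs(A[:,1]-.047)<.035)&(A[:,0]>.56)&(A[:,0]<.59)]; print('top z',q[:,2].max(),[(z,np.round(np.median(q[abs(q[:,2]-z)<.004][:,0]),4)) for z in(.09,.1,.12,.13,.17,.18,.19)])
print(monitor.observe()['position'],monitor.observe()['orientation'])
E
```

```text
clock: 13.8
position: [0.5785, 0.0477, 0.254]
orientation: [3.139, -0.001, 1.57]
ft_force: [0.1, -0.2, -0.6]
gripper_width: 0.404
finger_force: 0.0
clock: 14.6
position: [0.4773, 0.2362, 0.252]
orientation: [3.141, -0.0, 1.458]
ft_force: [0.1, 0.7, -0.1]
gripper_width: 1.002
finger_force: 0.0
clock: 15.4
position: [0.4381, 0.3079, 0.2515]
orientation: [3.141, 0.0, 1.415]
ft_force: [-0.4, 0.6, 0.9]
gripper_width: 0.998
finger_force: 0.0
{'yaw': np.float64(-8.6079), 'tilt': np.float64(-0.0282), 'front': array([0.4344, 0.3093]), 'w': np.float64(0.0777), 'nrows': np.int64(27), 'sp': np.float64(0.0007), 'ztop': np.float64(0.1599), 'mid': array([0.4374, 0.3088])}
{'yaw': np.float64(-0.5455), 'tilt': np.float64(-1.1286), 'front': array([0.5809, 0.0471]), 'w': np.float64(0.0969), 'nrows': np.int64(7), 'sp': np.float64(0.0006), 'ztop': np.float64(0.1549), 'mid': array([0.5839, 0.047 ])}
top z 0.19922475938274586 [(0.09, np.float64(0.5813)), (0.1, np.float64(0.581)), (0.12, np.float64(0.5805)), (0.13, np.float64(0.5806)), (0.17, np.float64(0.5808)), (0.18, np.float64(0.5809)), (0.19, np.float64(0.5808))]
[0.4378 0.3083 0.2515] [3.1415 0.0002 1.4154]
```

View pics/s3.png

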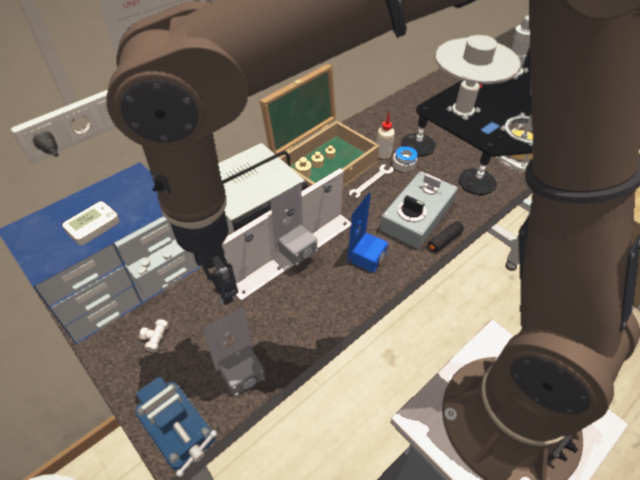

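B hangs on the middle screw (image 300,225) with its top at z=0.199, as expected. The gripper is above A, which sits at (235,350).

```bash
python3 -m crank '[{"dx":0,"dy":0.02,"dz":-0.7,"yaw":0,"claw":1},{"dx":0,"dy":0,"dz":-1,"yaw":0,"claw":1},{"dx":0,"dy":0,"dz":-1,"yaw":0,"claw":1},{"dx":0,"dy":0,"dz":-1,"yaw":0,"claw":1},{"dx":0,"dy":0,"dz":-0.8,"yaw":0,"claw":1},{"dx":0,"dy":0,"dz":-0.4,"yaw":0,"claw":1},{"dx":0,"dy":0,"dz":0,"yaw":0,"claw":1},{"dx":0,"dy":0,"dz":0,"yaw":0,"claw":0}]' 60;python3 -m crank '[{"dx":0,"dy":0,"dz":0,"yaw":0,"claw":0},{"dx":0,"dy":0,"dz":0,"yaw":0,"claw":0},{"dx":0,"dy":0,"dz":0,"yaw":0,"claw":0},{"dx":0,"dy":0,"dz":0,"yaw":0,"claw":0},{"dx":0,"dy":0,"dz":0,"yaw":0,"claw":0},{"dx":0,"dy":0,"dz":0,"yaw":0,"claw":0},{"dx":0,"dy":0,"dz":0,"yaw":0,"claw":0},{"dx":0,"dy":0,"dz":0,"yaw":0,"claw":0}]' 60
```

```text
clock: 16.3
position: [0.4377, 0.3097, 0.1298]
orientation: [3.141, -0.001, 1.416]
ft_force: [-0.6, 0.5, 0.5]
gripper_width: 0.857
finger_force: 0.0
clock: 17.1
position: [0.4365, 0.3099, 0.1295]
orientation: [-3.141, -0.0, 1.417]
ft_force: [-3.5, -0.1, 5.0]
gripper_width: 0.061
finger_force: 58.8
```

```bash
python3 -m crank '[{"dx":0,"dy":0,"dz":0.64,"yaw":0,"claw":0},{"dx":0,"dy":0,"dz":1,"yaw":0,"claw":0},{"dx":0,"dy":0,"dz":1,"yaw":0,"claw":0},{"dx":0,"dy":-0.9,"dz":0,"yaw":0.2,"claw":0},{"dx":0.4,"dy":-1,"dz":0,"yaw":0.2,"claw":0},{"dx":0.6,"dy":-1,"dz":0,"yaw":0.2,"claw":0},{"dx":0.6,"dy":-1,"dz":0,"yaw":0.2,"claw":0},{"dx":0.6,"dy":-1,"dz":0,"yaw":0.2,"claw":0}]' 60;python3 -m crank '[{"dx":0.6,"dy":-0.8,"dz":0,"yaw":0.1,"claw":0},{"dx":0.6,"dy":-0.39,"dz":0,"yaw":0,"claw":0},{"dx":0.6,"dy":0,"dz":0,"yaw":0,"claw":0},{"dx":0,"dy":0,"dz":0,"yaw":0,"claw":0},{"dx":0,"dy":0,"dz":0,"yaw":0,"claw":0},{"dx":0,"dy":0,"dz":0,"yaw":0,"claw":0},{"dx":0,"dy":0,"dz":0,"yaw":0,"claw":0},{"dx":0,"dy":0,"dz":0,"yaw":0,"claw":0}]' 60
python3 - <<'E'
from h import *
o=monitor.observe(); print(o['position'],o['orientation'])
see(o['position'][1],o['position'][0],.12,.19)
E
```

```text
clock: 17.9
position: [0.4925, 0.1855, 0.1948]
orientation: [-3.141, 0.001, 1.557]
ft_force: [0.5, -0.3, -3.3]
gripper_width: 0.058
finger_force: 58.7
clock: 18.7
position: [0.537, 0.1574, 0.1951]
orientation: [3.142, 0.0, 1.571]
ft_force: [-0.4, -0.3, -4.9]
gripper_width: 0.062
finger_force: 58.8
[0.537  0.1574 0.1951] [3.1416 0.0002 1.5708]
{'yaw': np.float64(-0.0876), 'tilt': np.float64(-0.268), 'front': array([0.5395, 0.157 ]), 'w': np.float64(0.0781), 'nrows': np.int64(18), 'sp': np.float64(0.0004), 'ztop': np.float64(0.19), 'mid': array([0.5425, 0.157 ])}
```

```bash
python3 -m crank '[{"dx":0.3,"dy":-0.02,"dz":-0.02,"yaw":0,"claw":0},{"dx":0.3,"dy":0,"dz":0,"yaw":0,"claw":0},{"dx":0.2,"dy":0,"dz":0,"yaw":0,"claw":0},{"dx":0.2,"dy":0,"dz":0,"yaw":0,"claw":0},{"dx":0.2,"dy":0,"dz":0,"yaw":0,"claw":0},{"dx":0.2,"dy":0,"dz":0,"yaw":0,"claw":0},{"dx":0,"dy":0,"dz":0,"yaw":0,"claw":0},{"dx":0,"dy":0,"dz":0,"yaw":0,"claw":0}]' 60;python3 -m crank '[{"dx":0.1,"dy":0,"dz":0,"yaw":0,"claw":0},{"dx":0,"dy":0,"dz":0,"yaw":0,"claw":0},{"dx":0.1,"dy":0,"dz":0,"yaw":0,"claw":0},{"dx":0.04,"dy":0,"dz":0,"yaw":0,"claw":0},{"dx":0,"dy":0,"dz":0,"yaw":0,"claw":0},{"dx":0,"dy":0,"dz":0,"yaw":0,"claw":0},{"dx":0,"dy":0,"dz":0,"yaw":0,"claw":0},{"dx":0,"dy":0,"dz":0,"yaw":0,"claw":0}]' 60
```

```text
clock: 19.55
position: [0.5723, 0.1567, 0.1945]
orientation: [-3.141, -0.0, 1.57]
ft_force: [-0.2, 0.1, -2.8]
gripper_width: 0.06
finger_force: 58.9
clock: 20.35
position: [0.5783, 0.1567, 0.1946]
orientation: [3.142, 0.0, 1.57]
ft_force: [0.5, -0.6, -3.3]
gripper_width: 0.062
finger_force: 58.9
```

```bash
python3 -m crank '[{"dx":0,"dy":0,"dz":-0.15,"yaw":0,"claw":0},{"dx":0,"dy":0,"dz":-0.15,"yaw":0,"claw":0},{"dx":0,"dy":0,"dz":-0.1,"yaw":0,"claw":0},{"dx":0,"dy":0,"dz":-0.1,"yaw":0,"claw":0},{"dx":0,"dy":0,"dz":-0.1,"yaw":0,"claw":0},{"dx":0,"dy":0,"dz":-0.1,"yaw":0,"claw":0},{"dx":0,"dy":0,"dz":0,"yaw":0,"claw":0},{"dx":0,"dy":0,"dz":0,"yaw":0,"claw":0}]' 60
```

```text
clock: 21.15
position: [0.5784, 0.1567, 0.1771]
orientation: [3.142, -0.0, 1.57]
ft_force: [-0.2, -1.3, -3.9]
gripper_width: 0.057
finger_force: 58.9
```

```bash
python3 -m crank '[{"dx":0,"dy":0,"dz":-0.1,"yaw":0,"claw":0},{"dx":0,"dy":0,"dz":-0.1,"yaw":0,"claw":0},{"dx":0,"dy":0,"dz":-0.1,"yaw":0,"claw":0},{"dx":0,"dy":0,"dz":-0.1,"yaw":0,"claw":0},{"dx":0,"dy":0,"dz":-0.08,"yaw":0,"claw":0},{"dx":0,"dy":0,"dz":-0.06,"yaw":0,"claw":0},{"dx":0,"dy":0,"dz":-0.04,"yaw":0,"claw":0},{"dx":0,"dy":0,"dz":0,"yaw":0,"claw":0}]' 60
```

```text
clock: 21.95
position: [0.5784, 0.1567, 0.1632]
orientation: [3.141, 0.0, 1.57]
ft_force: [-2.0, -0.7, 3.4]
gripper_width: 0.059
finger_force: 60.3
```

```bash
python3 -m crank '[{"dx":0,"dy":0,"dz":0,"yaw":0,"claw":0.4},{"dx":0,"dy":0,"dz":0,"yaw":0,"claw":0.4},{"dx":0,"dy":0,"dz":0,"yaw":0,"claw":0.4},{"dx":0,"dy":0,"dz":0.2,"yaw":0,"claw":0.4},{"dx":0,"dy":0,"dz":0.8,"yaw":0,"claw":0.4},{"dx":0,"dy":0,"dz":1,"yaw":0,"claw":0.4},{"dx":0,"dy":0,"dz":1,"yaw":0,"claw":0.4},{"dx":0,"dy":0,"dz":0.7,"yaw":0,"claw":0.4}]' 60;python3 -m crank '[{"dx":-0.35,"dy":-0.95,"dz":0,"yaw":-0.6,"claw":0.5},{"dx":-0.35,"dy":-0.95,"dz":0,"yaw":-0.6,"claw":0.5},{"dx":-0.35,"dy":-0.95,"dz":0,"yaw":-0.6,"claw":0.5},{"dx":-0.35,"dy":-0.95,"dz":0,"yaw":-0.6,"claw":0.5},{"dx":-0.35,"dy":-0.95,"dz":0,"yaw":-0.6,"claw":0.5},{"dx":-0.35,"dy":-0.95,"dz":0,"yaw":-0.6,"claw":0.5},{"dx":-0.35,"dy":-0.95,"dz":0,"yaw":-0.6,"claw":0.5},{"dx":-0.35,"dy":-0.95,"dz":0,"yaw":-0.6,"claw":0.5}]' 60;python3 -m crank '[{"dx":-0.35,"dy":-0.95,"dz":0,"yaw":-0.6,"claw":0.5},{"dx":-0.35,"dy":-0.95,"dz":0,"yaw":-0.6,"claw":0.5},{"dx":-0.35,"dy":-0.95,"dz":0,"yaw":-0.6,"claw":0.5},{"dx":-0.35,"dy":-0.95,"dz":0,"yaw":-0.6,"claw":0.5},{"dx":-0.35,"dy":-0.95,"dz":0,"yaw":-0.6,"claw":0.5},{"dx":-0.35,"dy":-0.95,"dz":0,"yaw":-0.6,"claw":0.5},{"dx":-0.3,"dy":-0.9,"dz":0,"yaw":-0.6,"claw":0.5},{"dx":-0.3,"dy":-0.9,"dz":0,"yaw":-0.6,"claw":0.5}]' 60
python3 - <<'E'
from h import *
print(monitor.observe()['joint_pos'])
for n in("scene","top"):
    p,d,o=look(n,"selector","key","test_box"); cv2.imwrite(f"pics/{n}4.png",p[:,:,::-1])
    A=cloud(n,d,np.ones(d.shape,bool))
    for y in(.047,.157):
        q=A[(abs(A[:,1]-y)<.035)&(A[:,0]>.56)&(A[:,0]<.59)]; print('hang top z',q[:,2].max(),np.median(q[q[:,2]>.165],0))
    B=A[(A[:,0]>.35)&(A[:,0]<.54)&(A[:,1]>-.39)&(A[:,1]<-.14)&(abs(A[:,2]-.055)<.006)]; print(n,'box top',len(B),np.median(B[:,2]),cv2.minAreaRect((B[:,:2]*1000).astype(np.float32)))
    for t,q,P,c in o:
        T=P[P[:,2]>np.percentile(P[:,2],98)-.006]; print(t,round(q['confidence'],2),cv2.minAreaRect((T[:,:2]*1000).astype(np.float32)) if len(T)>4 else '')
E
```

```text
clock: 22.75
position: [0.5788, 0.1571, 0.2573]
orientation: [3.14, -0.001, 1.57]
ft_force: [-0.5, 1.0, 0.1]
gripper_width: 0.404
finger_force: 0.0
clock: 23.55
position: [0.5081, -0.0341, 0.2556]
orientation: [3.141, -0.0, 0.897]
ft_force: [-0.3, -0.4, -0.5]
gripper_width: 0.498
finger_force: 0.0
clock: 24.35
position: [0.4404, -0.2224, 0.2553]
orientation: [3.141, -0.0, 0.224]
ft_force: [-0.4, -1.4, 1.2]
gripper_width: 0.501
finger_force: 0.0
[ 0.6583  0.2274 -0.3601  1.8271  0.0892  1.1025 -1.0805]
hang top z 0.19980736115760467 [0.5777 0.0491 0.1828]
hang top z 0.20152405651145622 [0.5809 0.1567 0.1825]
scene box top 1902 0.055418449371709144 ((453.1884460449219, -270.92828369140625), (110.51874542236328, 203.99266052246094), 12.78126049041748)
selector 0.73 ((440.91082763671875, -221.282958984375), (47.68223190307617, 13.520759582519531), 10.408856391906738)
key 0.71 ((462.6648864746094, -315.1443176269531), (33.135677337646484, 6.331183910369873), 17.358619689941406)
key 0.46 ((578.5553588867188, 48.27601623535156), (334.2840270996094, 25.68999671936035), 89.95626068115234)
test_box 0.73 ((453.4209289550781, -266.38641357421875), (49.3988151550293, 106.05243682861328), 14.765567779541016)
hang top z 0.20402526879670635 [0.5775 0.0478 0.1841]
hang top z 0.8746135684697335 [0.581  0.1582 0.1833]
top box top 1456 0.05543596790544858 ((446.68267822265625, -238.9625244140625), (109.92520904541016, 139.2326202392578), 13.411600112915039)
selector 0.91 ((435.406494140625, -224.1597442626953), (33.48540496826172, 14.204039573669434), 12.259698867797852)
test_box 0.57 ((435.15081787109375, -202.95712280273438), (35.26445388793945, 61.80378723144531), 1.9427533149719238)
```

View pics/scene4.png

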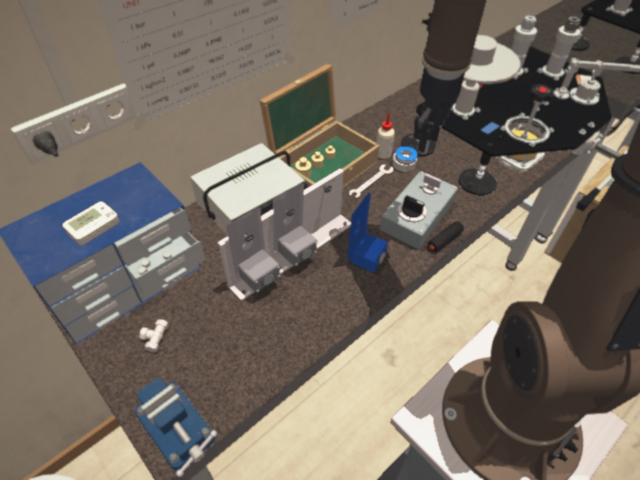

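Both transmitters hang, at (260,260) and (297,235). The selector at (411,207) has the gripper above it. Descending onto the selector.

```bash
python3 -m crank '[{"dx":0.03,"dy":0,"dz":-0.9,"yaw":0,"claw":0.5},{"dx":0,"dy":0,"dz":-1,"yaw":0,"claw":0.5},{"dx":0,"dy":0,"dz":-1,"yaw":0,"claw":0.5},{"dx":0,"dy":0,"dz":-1,"yaw":0,"claw":0.5},{"dx":0,"dy":0,"dz":-1,"yaw":0,"claw":0.5},{"dx":0,"dy":0,"dz":-1,"yaw":0,"claw":0.5},{"dx":0,"dy":0,"dz":-0.9,"yaw":0,"claw":0.5},{"dx":0,"dy":0,"dz":-0.4,"yaw":0,"claw":0.5}]' 40;python3 -m crank '[{"dx":0,"dy":0,"dz":0,"yaw":0,"claw":0.5},{"dx":0,"dy":0,"dz":0,"yaw":0,"claw":0},{"dx":0,"dy":0,"dz":0,"yaw":0,"claw":0},{"dx":0,"dy":0,"dz":0,"yaw":0,"claw":0},{"dx":0,"dy":0,"dz":0,"yaw":0,"claw":0},{"dx":0,"dy":0,"dz":0,"yaw":0,"claw":0},{"dx":0,"dy":0,"dz":0,"yaw":0,"claw":0},{"dx":0,"dy":0,"dz":0,"yaw":0,"claw":0}]' 30
```

```text
clock: 25.55
position: [0.4409, -0.2198, 0.0734]
orientation: [-3.14, 0.002, 0.231]
ft_force: [0.8, 0.8, 0.1]
gripper_width: 0.499
finger_force: 0.0
clock: 26.35
position: [0.4433, -0.2243, 0.0766]
orientation: [3.136, -0.003, 0.227]
ft_force: [1.8, -10.3, -3.7]
gripper_width: 0.152
finger_force: 35.0
```

```bash
python3 -m crank '[{"dx":0.04,"dy":-0.08,"dz":0,"yaw":0,"claw":0},{"dx":0,"dy":0,"dz":0,"yaw":-0.5,"claw":0},{"dx":0,"dy":0,"dz":0,"yaw":-0.8,"claw":0},{"dx":0,"dy":0,"dz":0,"yaw":-0.8,"claw":0},{"dx":0,"dy":0,"dz":0,"yaw":-0.8,"claw":0},{"dx":0,"dy":0,"dz":0,"yaw":-0.8,"claw":0},{"dx":0,"dy":0,"dz":0,"yaw":-0.8,"claw":0},{"dx":0,"dy":0,"dz":0,"yaw":-0.5,"claw":0}]' 30
```

```text
clock: 27.15
position: [0.4435, -0.2243, 0.0766]
orientation: [3.141, -0.003, -0.474]
ft_force: [-1.5, -4.9, 4.7]
gripper_width: 0.152
finger_force: 36.2
```

Forces are low; I continue with the remaining 34°.

```bash
python3 -m crank '[{"dx":0,"dy":0,"dz":0,"yaw":-0.7,"claw":0},{"dx":0,"dy":0,"dz":0,"yaw":-0.8,"claw":0},{"dx":0,"dy":0,"dz":0,"yaw":-0.8,"claw":0},{"dx":0,"dy":0,"dz":0,"yaw":-0.8,"claw":0},{"dx":0,"dy":0,"dz":0,"yaw":-0.7,"claw":0},{"dx":0,"dy":0,"dz":0,"yaw":-0.5,"claw":0},{"dx":0,"dy":0,"dz":0,"yaw":0,"claw":0},{"dx":0,"dy":0,"dz":0,"yaw":0,"claw":0}]' 30; python3 -c "
from h import *
o=monitor.observe(); print(o['wrist_torque'],o['joint_pos'])"
```

```text
clock: 27.95
position: [0.4436, -0.2242, 0.0766]
orientation: [-3.14, -0.003, -1.07]
ft_force: [-1.6, -4.9, 6.1]
gripper_width: 0.154
finger_force: 36.2
[-0.814   0.2208 -0.0997] [ 0.3374  0.4253  0.0293  2.0563 -0.0186  0.6569 -2.2618]
```

```bash
python3 -m crank '[{"dx":0,"dy":0,"dz":0,"yaw":0,"claw":0.45},{"dx":0,"dy":0,"dz":0,"yaw":0,"claw":0.45},{"dx":0,"dy":0,"dz":0,"yaw":0,"claw":0.45},{"dx":0,"dy":0,"dz":1,"yaw":0,"claw":0.45},{"dx":0,"dy":0,"dz":1,"yaw":0,"claw":0.45},{"dx":0,"dy":0,"dz":1,"yaw":0.9,"claw":0.45},{"dx":0,"dy":-0.8,"dz":0,"yaw":0.9,"claw":0.45},{"dx":0.3,"dy":-1,"dz":0,"yaw":0.9,"claw":0.45}]' 30; python3 -m crank '[{"dx":0.5,"dy":-1,"dz":0,"yaw":0.9,"claw":0.45},{"dx":0,"dy":-0.9,"dz":0,"yaw":0.9,"claw":0.45},{"dx":0,"dy":0,"dz":0,"yaw":0.9,"claw":0.45},{"dx":0,"dy":0,"dz":0,"yaw":0.9,"claw":0.45},{"dx":0,"dy":0,"dz":0,"yaw":1,"claw":0.45},{"dx":0,"dy":0,"dz":0,"yaw":1,"claw":0.45},{"dx":0,"dy":0,"dz":0,"yaw":1,"claw":0.45},{"dx":0,"dy":0,"dz":0,"yaw":0,"claw":0.45}]' 30
python3 - <<'E'
from h import *
print(monitor.observe()['position'],monitor.observe()['orientation'])
p,d,o=look("scene","selector","key")
for t,q,P,c in o:
    T=P[P[:,2]>np.percentile(P[:,2],98)-.006]; print(t,round(q['confidence'],2),q['position'],cv2.minAreaRect((T[:,:2]*1000).astype(np.float32)) if len(T)>4 else '')
cv2.imwrite("pics/s5.png",cv2.resize(p[150:260,360:500,::-1],None,fx=4,fy=4,interpolation=2))
E
```

```text
clock: 28.75
position: [0.4504, -0.2672, 0.1512]
orientation: [-3.141, -0.001, -0.684]
ft_force: [0.9, 0.7, -0.2]
gripper_width: 0.451
finger_force: 0.0
clock: 29.55
position: [0.4625, -0.3152, 0.15]
orientation: [-3.141, -0.0, 0.232]
ft_force: [-0.6, -0.3, 0.1]
gripper_width: 0.449
finger_force: 0.0
[ 0.4625 -0.3152  0.15  ] [-3.1411 -0.0001  0.232 ]
selector 0.55 [207.3, 410.9] ((440.8082580566406, -222.27362060546875), (13.645552635192871, 47.16679000854492), 21.908201217651367)
selector 0.33 [182.0, 431.0] ((463.0071716308594, -314.78424072265625), (37.15835952758789, 6.509286880493164), 7.033647537231445)
key 0.56 [184.4, 369.1] ((615.1427612304688, -272.30560302734375), (27.19611167907715, 143.2862548828125), 5.3701653480529785)
key 0.44 [180.1, 431.0] ((461.83514404296875, -314.847412109375), (33.76932907104492, 5.13877010345459), 14.591951370239258)
key 0.44 [221.0, 312.0] ((576.5167846679688, 46.82556915283203), (25.12306022644043, 337.64886474609375), 0.13746343553066254)
```

View pics/s5.png

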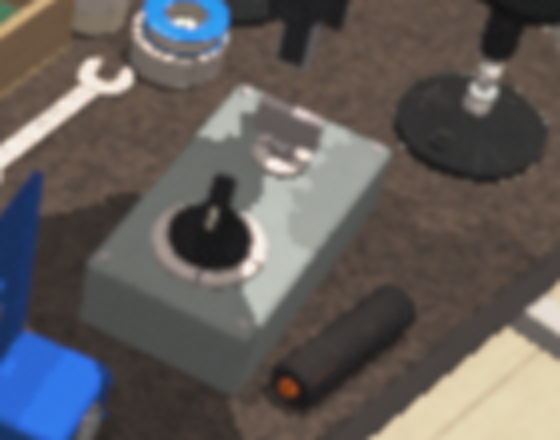

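The selector bar at crop (215,220) has turned across to the test position. The key at (285,135) is still at rest. Now the key.

```bash
python3 -m crank '[{"dx":0.08,"dy":-0.08,"dz":-0.6,"yaw":0,"claw":0.45},{"dx":0,"dy":0,"dz":-0.8,"yaw":0,"claw":0.45},{"dx":0,"dy":0,"dz":-0.8,"yaw":0,"claw":0.45},{"dx":0,"dy":0,"dz":-0.6,"yaw":0,"claw":0.45},{"dx":0,"dy":0,"dz":-0.25,"yaw":0,"claw":0.45},{"dx":0,"dy":0,"dz":0,"yaw":0,"claw":0.45},{"dx":0,"dy":0,"dz":0,"yaw":0,"claw":0},{"dx":0,"dy":0,"dz":0,"yaw":0,"claw":0}]' 30; python3 -m crank '[{"dx":0,"dy":0,"dz":0,"yaw":0,"claw":0},{"dx":0,"dy":0,"dz":0,"yaw":0,"claw":0},{"dx":0,"dy":0,"dz":0,"yaw":0,"claw":0},{"dx":0,"dy":0,"dz":0,"yaw":0,"claw":0},{"dx":0,"dy":0,"dz":0,"yaw":0,"claw":0},{"dx":0,"dy":0,"dz":0,"yaw":0,"claw":0},{"dx":0,"dy":0,"dz":0,"yaw":0,"claw":0},{"dx":0,"dy":0,"dz":0,"yaw":0,"claw":0}]' 30
```

```text
clock: 30.5
position: [0.4652, -0.3176, 0.0745]
orientation: [3.141, -0.001, 0.229]
ft_force: [-0.1, -0.1, -0.3]
gripper_width: 0.122
finger_force: 0.0
clock: 31.3
position: [0.4653, -0.318, 0.0747]
orientation: [3.14, -0.001, 0.229]
ft_force: [0.4, -1.8, 7.3]
gripper_width: 0.088
finger_force: 35.6
```

Well centred. Twist −58°.

```bash
python3 -m crank '[{"dx":0,"dy":0,"dz":0,"yaw":-0.8,"claw":0},{"dx":0,"dy":0,"dz":0,"yaw":-0.9,"claw":0},{"dx":0,"dy":0,"dz":0,"yaw":-0.9,"claw":0},{"dx":0,"dy":0,"dz":0,"yaw":-0.9,"claw":0},{"dx":0,"dy":0,"dz":0,"yaw":-0.9,"claw":0},{"dx":0,"dy":0,"dz":0,"yaw":-0.9,"claw":0},{"dx":0,"dy":0,"dz":0,"yaw":-0.9,"claw":0},{"dx":0,"dy":0,"dz":0,"yaw":-0.6,"claw":0}]' 30; python3 -c "
from h import *
o=monitor.observe(); print(o['wrist_torque'],o['joint_pos'])"; python3 -m crank '[{"dx":0,"dy":0,"dz":0,"yaw":-0.4,"claw":0},{"dx":0,"dy":0,"dz":0,"yaw":-0.2,"claw":0},{"dx":0,"dy":0,"dz":0,"yaw":0,"claw":0},{"dx":0,"dy":0,"dz":0,"yaw":0,"claw":0},{"dx":0,"dy":0,"dz":0,"yaw":0,"claw":0},{"dx":0,"dy":0,"dz":0,"yaw":0,"claw":0},{"dx":0,"dy":0,"dz":0,"yaw":0,"claw":0},{"dx":0,"dy":0,"dz":0,"yaw":0,"claw":0}]' 30; python3 -c "
from h import *
o=monitor.observe(); print(o['wrist_torque'],o['joint_pos'])"
```

```text
clock: 32.1
position: [0.4653, -0.3182, 0.0746]
orientation: [3.141, -0.002, -0.725]
ft_force: [0.3, -4.1, 5.8]
gripper_width: 0.085
finger_force: 35.5
[-0.5861  0.0074  0.113 ] [ 0.4765  0.5127  0.039   1.8965 -0.0277  0.7307 -1.7644]
clock: 32.9
position: [0.4652, -0.3183, 0.0747]
orientation: [3.141, -0.002, -0.802]
ft_force: [-1.1, -3.2, 7.1]
gripper_width: 0.087
finger_force: 40.9
[-0.6402 -0.0071  0.6993] [ 0.4611  0.5126  0.0602  1.8979 -0.0431  0.7301 -1.8275]
```

```bash
python3 -m crank '[{"dx":0,"dy":0,"dz":0,"yaw":0,"claw":0.8},{"dx":0,"dy":0,"dz":0,"yaw":0,"claw":0.8},{"dx":0,"dy":0,"dz":0,"yaw":0,"claw":0.8},{"dx":0,"dy":0,"dz":0,"yaw":0,"claw":0.8},{"dx":0,"dy":0,"dz":0.8,"yaw":0,"claw":0.8},{"dx":0,"dy":0,"dz":1,"yaw":0,"claw":0.8},{"dx":0,"dy":0,"dz":1,"yaw":0,"claw":0.8},{"dx":0,"dy":0.8,"dz":0.2,"yaw":-0.3,"claw":0.45}]' 30; python3 -m crank '[{"dx":-0.3,"dy":1,"dz":0,"yaw":-0.6,"claw":0.45},{"dx":-0.57,"dy":1,"dz":0,"yaw":-0.6,"claw":0.45},{"dx":0,"dy":0.96,"dz":0,"yaw":-0.5,"claw":0.45},{"dx":0,"dy":0,"dz":0,"yaw":0,"claw":0.45},{"dx":0,"dy":0,"dz":0,"yaw":0,"claw":0.45},{"dx":0,"dy":0,"dz":0,"yaw":0,"claw":0.45},{"dx":0,"dy":0,"dz":0,"yaw":0,"claw":0.45},{"dx":0,"dy":0,"dz":0,"yaw":0,"claw":0.45}]' 30
python3 - <<'E'
from h import *
print(monitor.observe()['position'],monitor.observe()['orientation'])
p,d,o=look("scene","selector","key")
for t,q,P,c in o:
    T=P[P[:,2]>np.percentile(P[:,2],98)-.006]; print(t,round(q['confidence'],2),q['position'],cv2.minAreaRect((T[:,:2]*1000).astype(np.float32)) if len(T)>4 else '')
cv2.imwrite("pics/s6.png",cv2.resize(p[150:260,360:500,::-1],None,fx=4,fy=4,interpolation=2))
E
```

```text
clock: 33.7
position: [0.4653, -0.3003, 0.1515]
orientation: [-3.141, -0.005, -0.849]
ft_force: [0.6, 0.4, -0.8]
gripper_width: 0.644
finger_force: 0.0
clock: 34.5
position: [0.4428, -0.2241, 0.1487]
orientation: [3.141, -0.0, -1.084]
ft_force: [-0.6, 0.2, -0.9]
gripper_width: 0.448
finger_force: 0.0
[ 0.4428 -0.2241  0.1487] [ 3.1413 -0.     -1.0837]
selector 0.8 [205.4, 414.0] ((441.6971740722656, -219.86016845703125), (13.939705848693848, 39.49626541137695), 40.5441780090332)
selector 0.7 [229.2, 296.4] ((577.5809936523438, 41.833499908447266), (76.35609436035156, 4.843012809753418), 89.61188507080078)
key 0.51 [181.9, 433.1] ((461.5390930175781, -314.0026550292969), (33.67274856567383, 3.8168342113494873), 19.78744125366211)
key 0.34 [211.5, 410.0] ((441.4798583984375, -220.55029296875), (13.967690467834473, 41.3366813659668), 35.90378189086914)
```

View pics/s6.png

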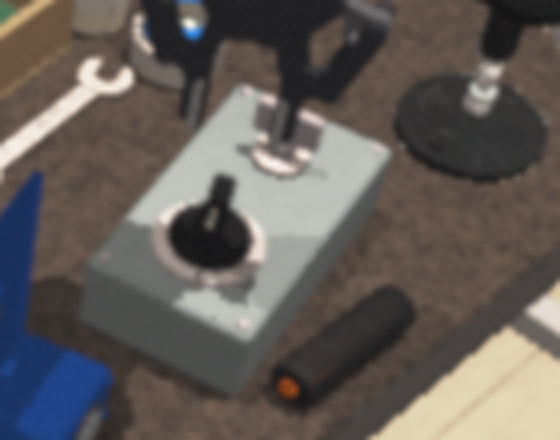

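The key at crop (285,130) is back at rest and the selector at (215,220) is still at test. Now I turn the selector back.

```bash
python3 -m crank '[{"dx":0.02,"dy":-0.01,"dz":-0.6,"yaw":0,"claw":0.45},{"dx":0,"dy":0,"dz":-0.8,"yaw":0,"claw":0.45},{"dx":0,"dy":0,"dz":-0.8,"yaw":0,"claw":0.45},{"dx":0,"dy":0,"dz":-0.5,"yaw":0,"claw":0.45},{"dx":0,"dy":0,"dz":-0.2,"yaw":0,"claw":0.45},{"dx":0,"dy":0,"dz":0,"yaw":0,"claw":0.45},{"dx":0,"dy":0,"dz":0,"yaw":0,"claw":0},{"dx":0,"dy":0,"dz":0,"yaw":0,"claw":0}]' 30; python3 -m crank '[{"dx":0,"dy":0,"dz":0,"yaw":0,"claw":0},{"dx":0,"dy":0,"dz":0,"yaw":0,"claw":0},{"dx":0,"dy":0,"dz":0,"yaw":0,"claw":0},{"dx":0,"dy":0,"dz":0,"yaw":0,"claw":0},{"dx":0,"dy":0,"dz":0,"yaw":0.5,"claw":0},{"dx":0,"dy":0,"dz":0,"yaw":0.8,"claw":0},{"dx":0,"dy":0,"dz":0,"yaw":0.8,"claw":0},{"dx":0,"dy":0,"dz":0,"yaw":0.8,"claw":0}]' 30; python3 -m crank '[{"dx":0,"dy":0,"dz":0,"yaw":0.8,"claw":0},{"dx":0,"dy":0,"dz":0,"yaw":0.9,"claw":0},{"dx":0,"dy":0,"dz":0,"yaw":0.9,"claw":0},{"dx":0,"dy":0,"dz":0,"yaw":0.9,"claw":0},{"dx":0,"dy":0,"dz":0,"yaw":0.9,"claw":0},{"dx":0,"dy":0,"dz":0,"yaw":0.9,"claw":0},{"dx":0,"dy":0,"dz":0,"yaw":0.7,"claw":0},{"dx":0,"dy":0,"dz":0,"yaw":0.5,"claw":0}]' 30;  python3 -c "
from h import *
o=monitor.observe(); print(o['wrist_torque'],o['joint_pos'])"
```

```text
clock: 35.45
position: [0.4434, -0.2242, 0.0771]
orientation: [-3.142, -0.001, -1.083]
ft_force: [-1.0, 1.4, 6.8]
gripper_width: 0.157
finger_force: 32.1
clock: 36.25
position: [0.4432, -0.2242, 0.0771]
orientation: [3.141, -0.001, -0.674]
ft_force: [-3.5, -2.0, 6.8]
gripper_width: 0.156
finger_force: 32.1
clock: 37.05
position: [0.4431, -0.2246, 0.0772]
orientation: [3.14, 0.0, 0.233]
ft_force: [-4.4, -2.2, 6.9]
gripper_width: 0.155
finger_force: 32.3
[-0.4282  0.802  -0.4055] [ 0.5551  0.4412 -0.2534  2.0361  0.1724  0.6833 -1.1473]
```

```bash
python3 -m crank '[{"dx":0,"dy":0,"dz":0,"yaw":0,"claw":0.45},{"dx":0,"dy":0,"dz":0,"yaw":0,"claw":0.45},{"dx":0,"dy":0,"dz":0.3,"yaw":0,"claw":0.45},{"dx":0,"dy":0,"dz":1,"yaw":0,"claw":0.45},{"dx":0,"dy":0,"dz":1,"yaw":0,"claw":0.45},{"dx":0,"dy":0,"dz":1,"yaw":0,"claw":0.45},{"dx":0,"dy":0,"dz":1,"yaw":0,"claw":0.45},{"dx":0,"dy":0,"dz":1,"yaw":0,"claw":0.45}]' 30; python3 -m crank '[{"dx":0.4,"dy":0.9,"dz":1,"yaw":0.8,"claw":0.45},{"dx":0.5,"dy":1,"dz":0.8,"yaw":0.9,"claw":0.45},{"dx":0.5,"dy":1,"dz":0,"yaw":0.9,"claw":0.45},{"dx":0.5,"dy":1,"dz":0,"yaw":0.9,"claw":0.45},{"dx":0.5,"dy":1,"dz":0,"yaw":0.9,"claw":0.45},{"dx":0.5,"dy":1,"dz":0,"yaw":0.9,"claw":0.45},{"dx":0.5,"dy":1,"dz":0,"yaw":0.9,"claw":0.45},{"dx":0.5,"dy":1,"dz":0,"yaw":0.9,"claw":0.45}]' 30
python3 - <<'E'
from h import *
o=monitor.observe(); print(o['position'],o['orientation'])
p,d,oo=look("scene","selector","key"); cv2.imwrite("pics/s7.png",p[:,:,::-1])
for t,q,P,c in oo:
    T=P[P[:,2]>np.percentile(P[:,2],98)-.006]; print(t,round(q['confidence'],2),q['position'],cv2.minAreaRect((T[:,:2]*1000).astype(np.float32)) if len(T)>4 else '')
A=cloud("scene",d,np.ones(d.shape,bool))
for y in(.047,.157):
    q=A[(abs(A[:,1]-y)<.05)&(A[:,0]>.55)&(A[:,0]<.6)&(A[:,2]>.162)&(A[:,2]<.21)]; print(len(q),q[:,2].max(),np.median(q,0),q.min(0),q.max(0)); print(plate(q,.16,.21))
E
```

```text
clock: 37.85
position: [0.4434, -0.2232, 0.2105]
orientation: [3.141, -0.001, 0.229]
ft_force: [-0.2, -0.6, -0.4]
gripper_width: 0.452
finger_force: 0.0
clock: 38.65
position: [0.5412, -0.0247, 0.2544]
orientation: [3.141, -0.0, 1.225]
ft_force: [0.8, 0.5, -0.5]
gripper_width: 0.447
finger_force: 0.0
[ 0.5412 -0.0247  0.2544] [ 3.1411 -0.0001  1.2255]
selector 0.87 [206.2, 409.4] ((440.1358337402344, -222.2322540283203), (44.476783752441406, 11.428509712219238), 11.15604019165039)
selector 0.68 [180.0, 431.7] ((462.0396728515625, -314.676025390625), (31.710750579833984, 3.71274995803833), 13.65202522277832)
key 0.58 [182.0, 430.4] ((462.382080078125, -315.7819519042969), (36.466312408447266, 6.462981700897217), 15.103973388671875)
389 0.20134251984643847 [0.5776 0.0434 0.181 ] [0.5712 0.0032 0.162 ] [0.5809 0.0852 0.2013]
{'yaw': np.float64(-0.21423152238652712), 'tilt': np.float64(1.9639440310218181), 'front': array([0.5776, 0.0438]), 'w': np.float64(0.07967799294519581), 'nrows': 9, 'sp': np.float64(0.0007455944197470765), 'ztop': np.float64(0.20134251984643847)}
456 0.2007809375527575 [0.581  0.1565 0.1812] [0.5743 0.1162 0.1621] [0.5849 0.1959 0.2008]
{'yaw': np.float64(-0.11221370267648459), 'tilt': np.float64(0.3997259253546307), 'front': array([0.581 , 0.1561]), 'w': np.float64(0.07788438798354111), 'nrows': 10, 'sp': np.float64(0.0006853479085384086), 'ztop': np.float64(0.2007809375527575)}
```

View pics/s7.png

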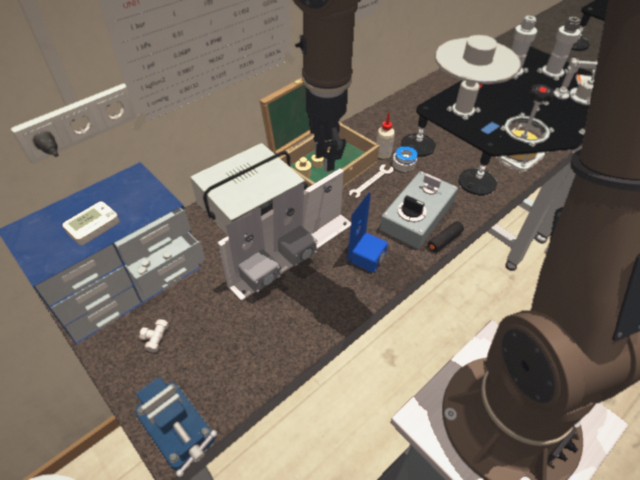

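B at (297,235) leans slightly and has shifted 3 mm in y, but it still hangs. The selector at (411,207) is back at vent. Next I grasp B.

```bash
python3 -m crank '[{"dx":0.5,"dy":0.9,"dz":0,"yaw":0.8,"claw":0.5},{"dx":0.5,"dy":0.9,"dz":0,"yaw":0.8,"claw":0.5},{"dx":0.4,"dy":0.9,"dz":0,"yaw":0.8,"claw":0.5},{"dx":0.05,"dy":0.07,"dz":0,"yaw":0.07,"claw":0.5},{"dx":0,"dy":0,"dz":0,"yaw":0,"claw":0.5},{"dx":0,"dy":0,"dz":-0.5,"yaw":0,"claw":0.5},{"dx":0,"dy":0,"dz":-0.8,"yaw":0,"claw":0.5},{"dx":0,"dy":0,"dz":-0.8,"yaw":0,"claw":0.5}]' 30; python3 -m crank '[{"dx":0,"dy":0,"dz":-0.8,"yaw":0,"claw":0.5},{"dx":0,"dy":0,"dz":-0.5,"yaw":0,"claw":0.5},{"dx":0,"dy":0,"dz":-0.26,"yaw":0,"claw":0.5},{"dx":0,"dy":0,"dz":0,"yaw":0,"claw":0.5},{"dx":0,"dy":0,"dz":0,"yaw":0,"claw":0.5},{"dx":0,"dy":0,"dz":0,"yaw":0,"claw":0.5},{"dx":0,"dy":0,"dz":0,"yaw":0,"claw":0.5},{"dx":0,"dy":0,"dz":0,"yaw":0,"claw":0.5}]' 30
```

```text
clock: 39.6
position: [0.5767, 0.0412, 0.2002]
orientation: [3.141, 0.001, 1.562]
ft_force: [-0.5, 0.1, -0.1]
gripper_width: 0.499
finger_force: 0.0
clock: 40.4
position: [0.5774, 0.0432, 0.1628]
orientation: [3.141, 0.0, 1.566]
ft_force: [-0.1, 0.1, -1.0]
gripper_width: 0.503
finger_force: 0.0
```

Close the gripper.

```bash
python3 -m crank '[{"dx":0,"dy":0,"dz":0,"yaw":0,"claw":0},{"dx":0,"dy":0,"dz":0,"yaw":0,"claw":0},{"dx":0,"dy":0,"dz":0,"yaw":0,"claw":0},{"dx":0,"dy":0,"dz":0,"yaw":0,"claw":0},{"dx":0,"dy":0,"dz":0,"yaw":0,"claw":0},{"dx":0,"dy":0,"dz":0,"yaw":0,"claw":0},{"dx":0,"dy":0,"dz":0,"yaw":0,"claw":0},{"dx":0,"dy":0,"dz":0,"yaw":0,"claw":0}]' 50
python3 - <<'E'
from h import *
p,d=cams.camera("scene"); A=cloud("scene",d,np.ones(d.shape,bool))
q=A[(abs(A[:,1]-.045)<.05)&(A[:,0]>.55)&(A[:,0]<.6)&(A[:,2]>.157)&(A[:,2]<.21)]; print(plate(q,.15,.21))
E
```

```text
clock: 41.2
position: [0.5771, 0.0431, 0.1624]
orientation: [3.141, 0.0, 1.566]
ft_force: [-1.3, -0.1, 2.9]
gripper_width: 0.066
finger_force: 51.4
{'yaw': np.float64(-2.173528817329903), 'tilt': np.float64(1.1935502500744486), 'front': array([0.5792, 0.0433]), 'w': np.float64(0.07806491246049965), 'nrows': 2, 'sp': np.float64(0.00022515677624827812), 'ztop': np.float64(0.20839111056961346)}
```

```bash
python3 -m crank '[{"dx":0,"dy":0,"dz":0.05,"yaw":0,"claw":0},{"dx":0,"dy":0.1,"dz":0.05,"yaw":0,"claw":0},{"dx":0,"dy":0,"dz":0.1,"yaw":0,"claw":0},{"dx":0,"dy":0,"dz":0.1,"yaw":0,"claw":0},{"dx":0,"dy":0,"dz":0.1,"yaw":0,"claw":0},{"dx":0,"dy":0,"dz":0.1,"yaw":0,"claw":0},{"dx":0,"dy":0,"dz":0,"yaw":0,"claw":0},{"dx":0,"dy":0,"dz":0,"yaw":0,"claw":0}]' 60
```

```text
clock: 42.05
position: [0.5771, 0.045, 0.1751]
orientation: [3.142, 0.001, 1.565]
ft_force: [-2.2, -4.5, -1.5]
gripper_width: 0.065
finger_force: 59.5
```

```bash
python3 -m crank '[{"dx":0,"dy":-0.05,"dz":0,"yaw":0,"claw":0},{"dx":0,"dy":0,"dz":0.1,"yaw":0,"claw":0},{"dx":0,"dy":0,"dz":0.1,"yaw":0,"claw":0},{"dx":0,"dy":0,"dz":0.1,"yaw":0,"claw":0},{"dx":0,"dy":0,"dz":0,"yaw":0,"claw":0},{"dx":0,"dy":0,"dz":0,"yaw":0,"claw":0},{"dx":0,"dy":0,"dz":0,"yaw":0,"claw":0},{"dx":0,"dy":0,"dz":0,"yaw":0,"claw":0}]' 60
```

```text
clock: 42.85
position: [0.5773, 0.0446, 0.1825]
orientation: [3.141, -0.0, 1.566]
ft_force: [0.6, -1.1, -3.7]
gripper_width: 0.065
finger_force: 59.2
```

```bash
python3 -m crank '[{"dx":0,"dy":0,"dz":0.1,"yaw":0,"claw":0},{"dx":0,"dy":0,"dz":0.1,"yaw":0,"claw":0},{"dx":0,"dy":0,"dz":0.1,"yaw":0,"claw":0},{"dx":0,"dy":0,"dz":0.1,"yaw":0,"claw":0},{"dx":0,"dy":0,"dz":0.08,"yaw":0,"claw":0},{"dx":0,"dy":0,"dz":0,"yaw":0,"claw":0},{"dx":0,"dy":0,"dz":0,"yaw":0,"claw":0},{"dx":0,"dy":0,"dz":0,"yaw":0,"claw":0}]' 60
python3 - <<'E'
from h import *
p,d=cams.camera("scene"); A=cloud("scene",d,np.ones(d.shape,bool))
q=A[(abs(A[:,1]-.045)<.05)&(A[:,0]>.55)&(A[:,0]<.6)&(A[:,2]>.157)&(A[:,2]<.21)]; print(plate(q,.157,.21))
cv2.imwrite("pics/s8.png",cv2.resize(p[170:300,220:380,::-1],(738,600),interpolation=2))
E
```

```text
clock: 43.65
position: [0.5771, 0.0443, 0.1942]
orientation: [-3.141, 0.0, 1.566]
ft_force: [0.3, -0.8, -4.2]
gripper_width: 0.062
finger_force: 59.1
{'yaw': np.float64(-0.7507949570620429), 'tilt': np.float64(0.01909835538036421), 'front': array([0.5797, 0.0454]), 'w': np.float64(0.07803301879142129), 'nrows': 12, 'sp': np.float64(0.001570868123478195), 'ztop': np.float64(0.2095589815204224)}
```

View pics/s8.png

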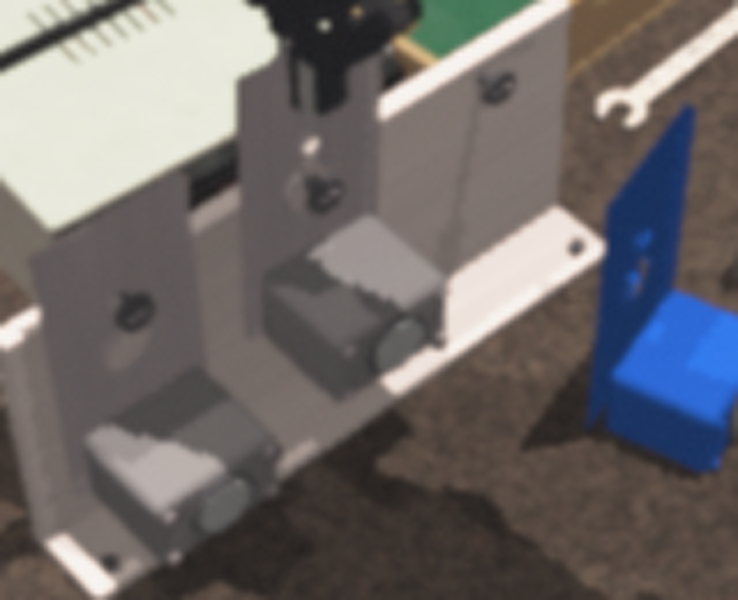

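The head sits in the round hole at crop (320,195). Pull out.

```bash
python3 -m crank '[{"dx":-0.15,"dy":0,"dz":0,"yaw":0,"claw":0},{"dx":-0.15,"dy":0,"dz":0,"yaw":0,"claw":0},{"dx":-0.2,"dy":0,"dz":0,"yaw":0,"claw":0},{"dx":-0.2,"dy":0,"dz":0,"yaw":0,"claw":0},{"dx":0,"dy":0,"dz":0,"yaw":0,"claw":0},{"dx":0,"dy":0,"dz":0,"yaw":0,"claw":0},{"dx":0,"dy":0,"dz":0,"yaw":0,"claw":0},{"dx":0,"dy":0,"dz":0,"yaw":0,"claw":0}]' 60
```

```text
clock: 44.5
position: [0.5598, 0.0444, 0.1943]
orientation: [3.141, -0.0, 1.566]
ft_force: [0.1, -0.4, -3.9]
gripper_width: 0.06
finger_force: 59.1
```

```bash
python3 -m crank '[{"dx":-0.5,"dy":0,"dz":0,"yaw":0,"claw":0},{"dx":-0.9,"dy":0.1,"dz":0,"yaw":0,"claw":0},{"dx":-1,"dy":0.1,"dz":0,"yaw":0,"claw":0},{"dx":-1,"dy":0,"dz":0,"yaw":0,"claw":0},{"dx":-0.8,"dy":0,"dz":-0.2,"yaw":0,"claw":0},{"dx":-0.2,"dy":0,"dz":-0.6,"yaw":0,"claw":0},{"dx":0,"dy":0,"dz":-0.8,"yaw":0,"claw":0},{"dx":0,"dy":0,"dz":-0.6,"yaw":0,"claw":0}]' 60;python3 -m crank '[{"dx":0,"dy":0,"dz":-0.2,"yaw":0,"claw":0},{"dx":0,"dy":0,"dz":-0.1,"yaw":0,"claw":0},{"dx":0,"dy":0,"dz":-0.05,"yaw":0,"claw":0},{"dx":0,"dy":0,"dz":0,"yaw":0,"claw":0},{"dx":0,"dy":0,"dz":0,"yaw":0,"claw":0},{"dx":0,"dy":0,"dz":0,"yaw":0,"claw":0},{"dx":0,"dy":0,"dz":0,"yaw":0,"claw":0},{"dx":0,"dy":0,"dz":0,"yaw":0,"claw":0}]' 60
```

```text
clock: 45.3
position: [0.4484, 0.0491, 0.1388]
orientation: [-3.142, 0.001, 1.566]
ft_force: [-1.0, 0.3, -4.9]
gripper_width: 0.06
finger_force: 59.2
clock: 46.1
position: [0.4497, 0.0494, 0.1307]
orientation: [3.141, 0.0, 1.566]
ft_force: [-0.4, -0.6, -4.0]
gripper_width: 0.063
finger_force: 59.2
```

```bash
python3 -m crank '[{"dx":0,"dy":0,"dz":-0.04,"yaw":0,"claw":0},{"dx":0,"dy":0,"dz":0,"yaw":0,"claw":0},{"dx":0,"dy":0,"dz":-0.04,"yaw":0,"claw":0},{"dx":0,"dy":0,"dz":0,"yaw":0,"claw":0},{"dx":0,"dy":0,"dz":0,"yaw":0,"claw":0},{"dx":0,"dy":0,"dz":0,"yaw":0,"claw":0},{"dx":0,"dy":0,"dz":0,"yaw":0,"claw":0},{"dx":0,"dy":0,"dz":0,"yaw":0,"claw":0}]' 60
```

```text
clock: 46.9
position: [0.4506, 0.0499, 0.1299]
orientation: [3.139, 0.0, 1.566]
ft_force: [-2.6, 0.9, 15.2]
gripper_width: 0.061
finger_force: 62.2
```

```bash
python3 -m crank '[{"dx":0,"dy":0,"dz":0,"yaw":0,"claw":0.1},{"dx":0,"dy":0,"dz":0,"yaw":0,"claw":0.3},{"dx":0,"dy":0,"dz":0,"yaw":0,"claw":0.5},{"dx":0,"dy":0,"dz":0,"yaw":0,"claw":0.5},{"dx":0,"dy":0,"dz":0.5,"yaw":0,"claw":0.5},{"dx":0,"dy":0,"dz":1,"yaw":0,"claw":0.5},{"dx":0,"dy":0,"dz":1,"yaw":0,"claw":0.5},{"dx":0,"dy":0,"dz":1,"yaw":0,"claw":0.5}]' 60;python3 -m crank '[{"dx":0,"dy":0,"dz":1,"yaw":0,"claw":0.5},{"dx":0.5,"dy":0.6,"dz":0.5,"yaw":0,"claw":0.5},{"dx":0.8,"dy":0.8,"dz":0,"yaw":0,"claw":0.5},{"dx":0.8,"dy":0.8,"dz":0,"yaw":0,"claw":0.5},{"dx":0.8,"dy":0.8,"dz":0,"yaw":0,"claw":0.5},{"dx":0.8,"dy":0.8,"dz":0,"yaw":0,"claw":0.5},{"dx":0.8,"dy":0.47,"dz":0,"yaw":0,"claw":0.5},{"dx":0.6,"dy":0,"dz":0,"yaw":0,"claw":0.5}]' 60
python3 - <<'E'
from h import *
o=monitor.observe(); print(o['position'],o['orientation'])
p,d,A=see(.05,.447)
q=A[(abs(A[:,1]-.157)<.05)&(A[:,0]>.55)&(A[:,0]<.6)&(A[:,2]>.157)&(A[:,2]<.21)]; print(plate(q,.157,.21))
E
```

```text
clock: 47.7
position: [0.4495, 0.0496, 0.2178]
orientation: [3.141, -0.0, 1.566]
ft_force: [0.5, -0.6, 0.4]
gripper_width: 0.499
finger_force: 0.0
clock: 48.5
position: [0.5776, 0.1587, 0.2544]
orientation: [3.141, -0.002, 1.569]
ft_force: [0.5, 0.3, -0.5]
gripper_width: 0.5
finger_force: 0.0
[0.5776 0.1587 0.2544] [ 3.1415 -0.0019  1.5687]
{'yaw': np.float64(-0.4892), 'tilt': np.float64(-0.03), 'front': array([0.4532, 0.0561]), 'w': np.float64(0.0781), 'nrows': np.int64(27), 'sp': np.float64(0.0011), 'ztop': np.float64(0.16), 'mid': array([0.4562, 0.056 ])}
{'yaw': np.float64(-0.07628671500944725), 'tilt': np.float64(0.5729741777235576), 'front': array([0.5808, 0.156 ]), 'w': np.float64(0.0785647581160372), 'nrows': 11, 'sp': np.float64(0.0007862750211301329), 'ztop': np.float64(0.20134066170614429)}
```

```bash
python3 -m crank '[{"dx":0.02,"dy":-0.08,"dz":-0.5,"yaw":0,"claw":0.5},{"dx":0,"dy":0,"dz":-0.8,"yaw":0,"claw":0.5},{"dx":0,"dy":0,"dz":-0.9,"yaw":0,"claw":0.5},{"dx":0,"dy":0,"dz":-0.8,"yaw":0,"claw":0.5},{"dx":0,"dy":0,"dz":-0.5,"yaw":0,"claw":0.5},{"dx":0,"dy":0,"dz":-0.15,"yaw":0,"claw":0.5},{"dx":0,"dy":0,"dz":0,"yaw":0,"claw":0.5},{"dx":0,"dy":0,"dz":0,"yaw":0,"claw":0.5}]' 60;python3 -m crank '[{"dx":0,"dy":0,"dz":0,"yaw":0,"claw":0},{"dx":0,"dy":0,"dz":0,"yaw":0,"claw":0},{"dx":0,"dy":0,"dz":0,"yaw":0,"claw":0},{"dx":0,"dy":0,"dz":0,"yaw":0,"claw":0},{"dx":0,"dy":0,"dz":0,"yaw":0,"claw":0},{"dx":0,"dy":0,"dz":0,"yaw":0,"claw":0},{"dx":0,"dy":0,"dz":0,"yaw":0,"claw":0},{"dx":0,"dy":0,"dz":0,"yaw":0,"claw":0}]' 60
```

```text
clock: 49.35
position: [0.5779, 0.1543, 0.1632]
orientation: [3.14, -0.0, 1.566]
ft_force: [1.0, 0.3, 0.6]
gripper_width: 0.502
finger_force: 0.0
clock: 50.15
position: [0.5779, 0.1542, 0.1628]
orientation: [3.141, -0.0, 1.566]
ft_force: [-1.2, 0.1, 5.2]
gripper_width: 0.062
finger_force: 60.2
```

```bash
python3 -m crank '[{"dx":0,"dy":0,"dz":0.05,"yaw":0,"claw":0},{"dx":0,"dy":0,"dz":0.05,"yaw":0,"claw":0},{"dx":0,"dy":0,"dz":0.1,"yaw":0,"claw":0},{"dx":0,"dy":0,"dz":0.1,"yaw":0,"claw":0},{"dx":0,"dy":0,"dz":0.1,"yaw":0,"claw":0},{"dx":0,"dy":0,"dz":0.1,"yaw":0,"claw":0},{"dx":0,"dy":0,"dz":0,"yaw":0,"claw":0},{"dx":0,"dy":0,"dz":0,"yaw":0,"claw":0}]' 60
```

```text
clock: 50.95
position: [0.5777, 0.1541, 0.1749]
orientation: [3.141, -0.0, 1.566]
ft_force: [-0.5, 0.1, -3.7]
gripper_width: 0.063
finger_force: 58.8
```

No side force. Up 20 mm, then out.

```bash
python3 -m crank '[{"dx":0,"dy":0,"dz":0.15,"yaw":0,"claw":0},{"dx":0,"dy":0,"dz":0.15,"yaw":0,"claw":0},{"dx":0,"dy":0,"dz":0.15,"yaw":0,"claw":0},{"dx":0,"dy":0,"dz":0.15,"yaw":0,"claw":0},{"dx":0,"dy":0,"dz":0.1,"yaw":0,"claw":0},{"dx":0,"dy":0,"dz":0.1,"yaw":0,"claw":0},{"dx":0,"dy":0,"dz":0,"yaw":0,"claw":0},{"dx":0,"dy":0,"dz":0,"yaw":0,"claw":0}]' 60;python3 -m crank '[{"dx":-0.1,"dy":0,"dz":0,"yaw":0,"claw":0},{"dx":-0.1,"dy":0,"dz":0,"yaw":0,"claw":0},{"dx":-0.1,"dy":0,"dz":0,"yaw":0,"claw":0},{"dx":-0.1,"dy":0,"dz":0,"yaw":0,"claw":0},{"dx":0,"dy":0,"dz":0,"yaw":0,"claw":0},{"dx":0,"dy":0,"dz":0,"yaw":0,"claw":0},{"dx":0,"dy":0,"dz":0,"yaw":0,"claw":0},{"dx":0,"dy":0,"dz":0,"yaw":0,"claw":0}]' 60
```

```text
clock: 51.75
position: [0.5776, 0.1541, 0.1948]
orientation: [3.142, 0.0, 1.566]
ft_force: [-0.2, -0.3, -2.8]
gripper_width: 0.062
finger_force: 58.8
clock: 52.55
position: [0.5677, 0.1541, 0.1948]
orientation: [3.141, -0.0, 1.566]
ft_force: [0.4, 0.0, -3.2]
gripper_width: 0.06
finger_force: 58.8
```

```bash
python3 -m crank '[{"dx":-0.5,"dy":0,"dz":0,"yaw":0,"claw":0},{"dx":-0.9,"dy":0.3,"dz":0,"yaw":0,"claw":0},{"dx":-1,"dy":0.3,"dz":0,"yaw":0,"claw":0},{"dx":-1,"dy":0.2,"dz":0,"yaw":0,"claw":0},{"dx":-0.9,"dy":0,"dz":-0.2,"yaw":0,"claw":0},{"dx":-0.4,"dy":0,"dz":-0.6,"yaw":0,"claw":0},{"dx":0,"dy":0,"dz":-0.8,"yaw":0,"claw":0},{"dx":0,"dy":0,"dz":-0.6,"yaw":0,"claw":0}]' 60;python3 -m crank '[{"dx":0,"dy":0,"dz":-0.2,"yaw":0,"claw":0},{"dx":0,"dy":0,"dz":-0.1,"yaw":0,"claw":0},{"dx":0,"dy":0,"dz":-0.06,"yaw":0,"claw":0},{"dx":0,"dy":0,"dz":-0.04,"yaw":0,"claw":0},{"dx":0,"dy":0,"dz":0,"yaw":0,"claw":0},{"dx":0,"dy":0,"dz":0,"yaw":0,"claw":0},{"dx":0,"dy":0,"dz":0,"yaw":0,"claw":0},{"dx":0,"dy":0,"dz":0,"yaw":0,"claw":0}]' 60
```

```text
clock: 53.35
position: [0.4487, 0.1738, 0.1393]
orientation: [3.142, 0.001, 1.566]
ft_force: [0.5, -0.6, -3.5]
gripper_width: 0.059
finger_force: 59.0
clock: 54.15
position: [0.4502, 0.1741, 0.1299]
orientation: [3.141, -0.0, 1.566]
ft_force: [-0.2, 0.3, -3.5]
gripper_width: 0.064
finger_force: 58.9
```

```bash
python3 -m crank '[{"dx":0,"dy":0,"dz":-0.04,"yaw":0,"claw":0},{"dx":0,"dy":0,"dz":0,"yaw":0,"claw":0},{"dx":0,"dy":0,"dz":-0.03,"yaw":0,"claw":0},{"dx":0,"dy":0,"dz":0,"yaw":0,"claw":0},{"dx":0,"dy":0,"dz":0,"yaw":0,"claw":0},{"dx":0,"dy":0,"dz":0,"yaw":0,"claw":0},{"dx":0,"dy":0,"dz":0,"yaw":0,"claw":0},{"dx":0,"dy":0,"dz":0,"yaw":0,"claw":0}]' 60
```

```text
clock: 54.95
position: [0.4507, 0.1745, 0.1291]
orientation: [3.14, -0.0, 1.566]
ft_force: [-1.6, -1.6, 10.8]
gripper_width: 0.063
finger_force: 61.4
```

Standing. Release, lift clear and look.

```bash
python3 -m crank '[{"dx":0,"dy":0,"dz":0,"yaw":0,"claw":0.1},{"dx":0,"dy":0,"dz":0,"yaw":0,"claw":0.3},{"dx":0,"dy":0,"dz":0,"yaw":0,"claw":0.5},{"dx":0,"dy":0,"dz":0,"yaw":0,"claw":0.5},{"dx":0,"dy":0,"dz":0.5,"yaw":0,"claw":0.5},{"dx":0,"dy":0,"dz":1,"yaw":0,"claw":0.5},{"dx":0,"dy":0,"dz":1,"yaw":0,"claw":0.5},{"dx":0,"dy":0,"dz":1,"yaw":0,"claw":0.5}]' 60;python3 -m crank '[{"dx":0,"dy":0,"dz":1,"yaw":0,"claw":0.5},{"dx":0,"dy":0,"dz":1,"yaw":0,"claw":0.5},{"dx":0,"dy":0,"dz":0,"yaw":0,"claw":0.5},{"dx":0,"dy":0,"dz":0,"yaw":0,"claw":0.5},{"dx":0,"dy":0,"dz":0,"yaw":0,"claw":0.5},{"dx":0,"dy":0,"dz":0,"yaw":0,"claw":0.5},{"dx":0,"dy":0,"dz":0,"yaw":0,"claw":0.5},{"dx":0,"dy":0,"dz":0,"yaw":0,"claw":0.5}]' 60
python3 - <<'E'
from h import *
p,d,A=see(.055,.45,zhi=.2); see(.175,.45,zhi=.2); cv2.imwrite("pics/s9.png",p[:,:,::-1])
for y in(.055,.175):
    q=A[(abs(A[:,1]-y)<.05)&(abs(A[:,0]-.453)<.006)&(A[:,2]>.05)&(A[:,2]<.18)]; L=mids(q,0); print(np.round(L[::4],4))
o=look("scene","selector")[2]
for t,q,P,c in o[:1]:
    T=P[P[:,2]>np.percentile(P[:,2],98)-.006]; print(t,q['position'],cv2.minAreaRect((T[:,:2]*1000).astype(np.float32)))
E
```

```text
clock: 55.75
position: [0.4499, 0.1744, 0.2173]
orientation: [3.142, -0.0, 1.566]
ft_force: [0.9, 0.1, -0.4]
gripper_width: 0.499
finger_force: 0.0
clock: 56.55
position: [0.4499, 0.1741, 0.2651]
orientation: [-3.141, 0.0, 1.566]
ft_force: [-0.3, -0.2, -0.1]
gripper_width: 0.499
finger_force: 0.0
{'yaw': np.float64(-0.6777), 'tilt': np.float64(-0.0475), 'front': array([0.4531, 0.0556]), 'w': np.float64(0.0776), 'nrows': np.int64(28), 'sp': np.float64(0.0012), 'ztop': np.float64(0.1689), 'mid': array([0.4561, 0.0556])}
{'yaw': np.float64(-0.4324), 'tilt': np.float64(-0.0121), 'front': array([0.4536, 0.176 ]), 'w': np.float64(0.0784), 'nrows': np.int64(27), 'sp': np.float64(0.001), 'ztop': np.float64(0.1663), 'mid': array([0.4566, 0.176 ])}
[[0.0547 0.0784 0.052 ]
 [0.055  0.0777 0.068 ]
 [0.0541 0.0742 0.084 ]
 [0.0542 0.0776 0.1   ]
 [0.0563 0.0795 0.116 ]
 [0.0563 0.08   0.132 ]
 [0.0563 0.0796 0.148 ]
 [0.0557 0.0767 0.164 ]]
[[0.1759 0.0783 0.052 ]
 [0.1763 0.077  0.068 ]
 [0.1751 0.0769 0.084 ]
 [0.1761 0.0789 0.1   ]
 [0.1765 0.0794 0.116 ]
 [0.176  0.0775 0.132 ]
 [0.1763 0.079  0.148 ]
 [0.1771 0.0779 0.164 ]]
selector [206.0, 409.5] ((441.8287048339844, -223.55157470703125), (47.488746643066406, 15.445650100708008), 15.106361389160156)
```

View pics/s9.png

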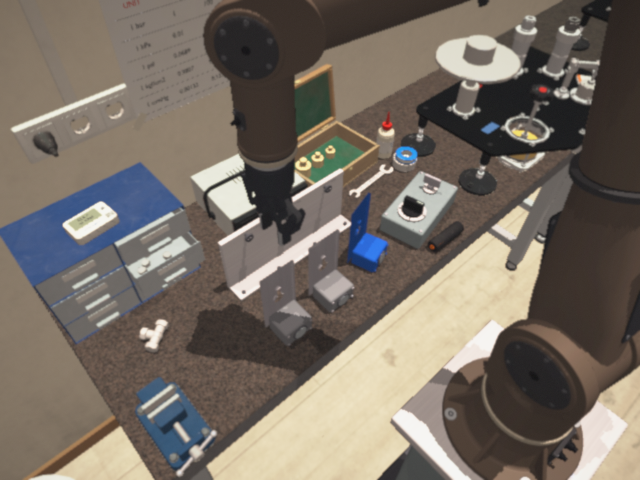

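Both transmitters stand upright in front of the rail, at (285,315) and (330,285), clear of its foot. The selector is at vent, the key is at rest, and the torch, wrench and tee are untouched. Handing in.

```bash
python3 -c "
from workcell import job
print(job.close_job())"
```

```text
the job is handed in; nothing more can be done
None
```

I hung both transmitters present, ran the leak test, returned the selector to vent, then unhooked them and stood them upright in front of the rail; the job is handed in, and no verdict came back.

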